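# Pipe bracket round the bend

### The job

Thread the drilled bracket with the yellow tab onto the plugged red end of the bent copper pipe, slide it gently round the bend and push it fully home against the brass stop ring at the stand, then let go so that it hangs there from the pipe with its tab up. Never force it: no more than 15 N on the pipe, and leave the other things on the bench where they are.

Things in the scene. Friction and masses are not known exactly. Their poses are not given: they have to be found in the camera images.
- pipe_stand: Fixed blue stand: base 130 x 100 x 12 mm, post 36 mm square, dark clamp cap with screws, 136 mm high in all. Holds a bent copper pipe, 15 mm outside diameter, axis level throughout at 115 mm above the bench. Origin on the bench under the pipe, z up; the pipe leaves the post along the stand's +x: stop ring at x = 38 to 48 mm, straight to the bend (about x = 102 mm). It does not give noticeably.
- pipe_stop (a point): Point on the pipe's axis in the seating face of the brass stop ring (28 mm diameter, 10 mm long), x = 48 mm in the stand's frame; axes as the stand's, x leading away from the post along the pipe.
- bend_nominal (a point): Drawn start of the bend: on the pipe's axis, x = 102 mm in the stand's frame, axes as the stand's. From here the pipe bends left (towards +y) through 60 degrees, 70 mm centre-line radius, then runs straight 60 mm to pipe_tip. Bent and cut by hand, not measured: bend start up to 25 mm off along x, last limb 25 mm off in length, and slight kinks of up to 0.16 rad either way at the bend's start, middle and end.
- pipe_tip (a point): Centre of the red ball-shaped plug (15 mm diameter, same as the pipe) that rounds off the pipe's open end; the end of the pipe lies 7.5 mm farther out. Its position is meaningful, its axes are not (the plug is turned at random).
- bracket_tab (a point): Centre of the bracket's upright yellow plastic tab, where it is grasped from above: tab 16 mm along the bore (x), 18 mm across it (y), from 52 to 102 mm above the underside, this point 78 mm above the underside and 43 mm above the bore's axis. Loose bracket of about 250 g, stands on the bench on its foot.
- bracket_bore (a point): Middle of the bracket's bore, 35 mm above its underside. x along the bore (17.5 mm diameter, 20 mm long, mouths chamfered 2 mm, same both ways round), z up. Aluminium block 36 x 36 mm, 20 mm long; below it a steel foot 50 (y) x 20 x 18 mm that keeps the bracket hanging tab-up on the pipe. Home, it is 10 mm from pipe_stop and may hang 1.25 mm below the pipe's axis.
- spare_ring: Bystander: loose brass ring 34 mm across, 12 mm high.
- offcut: Bystander: loose copper pipe offcut, 95 mm long, lying.
- spanner: Bystander: spanner 160 mm long, lying.
- drink_can: Bystander: dark can 66 mm across, 115 mm tall.
- tumbler: Bystander: glass tumbler 72 mm across, 110 mm tall.
- phone: Bystander: black phone 75 x 150 x 9 mm, lying.
- paste_jar: Bystander: white jar 60 mm across, 60 mm tall.
Things that resemble listed ones, but are neither listed nor needed, are in the scene too. Of the things like the part that bears bracket_tab, leave any that is blue, green or pink; of the rest the smaller one is meant.

How it is judged (in metres and radians):
On the way, in this order (a step that is already met when the one before it is completed fails the run):
1. the bracket is threaded on the pipe's end (bore's middle within 12 mm of the plug's) (distance between bracket_bore and pipe_tip below 0.012 m), for 0.1 s.
2. the bracket has come round the bend onto the straight limb at the stand (x of bracket_bore in the frame of pipe_stand between 0.061 and 0.082 m and y of bracket_bore in the frame of pipe_stand between -0.006 and 0.006 m and z of bracket_bore in the frame of pipe_stop between -0.006 and 0.006 m), for 0.1 s.
At the end, for the whole second after the job is handed in: The bracket hangs on the pipe, against the stop ring (gap under 3 mm), the middle of its bore within 6 mm of the pipe's axis, its tab within 0.3 rad of upright, released and at rest (x of bracket_bore in the frame of pipe_stop between 0.006 and 0.013 m and y of bracket_bore in the frame of pipe_stop between -0.006 and 0.006 m and z of bracket_bore in the frame of pipe_stop between -0.006 and 0.006 m and angle between bracket_bore's own z axis and vertical below 0.3 rad and linear speed of bracket below 0.03 m/s); the robot touches nothing.
It fails at once if more than 15 N between the bracket and the pipe, its stop or its stand (contact force between bracket and pipe_stand above 15 N).
It fails at once if the robot itself presses on the pipe or its stand with more than 15 N (contact force between any of the arm, the fingers and pipe_stand above 15 N).
It fails at once if a bystander is moved by more than 30 mm (distance of any of spare_ring, offcut, spanner, drink_can, tumbler, phone, paste_jar from where it was at the start of the episode above 0.03 m).
It also fails if it takes over 64 s, if anything falls off the work surface, if the arm or the gripper's body presses on something with over 40 N, if the wrist force passes 120 N, or if a joint passes its speed limit or range.

### The arm

A 6-joint arm with a two-finger parallel gripper is mounted at the origin on the work surface. World frame = base frame: x ahead of the robot, y to its left, z up, the work surface at z = 0. Lengths are in mm, angles in rad, forces in N, time in s.
With the tool pointing down it reaches from about 350 to 775 mm from the base axis. Payload 7.3 kg.
Tool frame: the origin (TCP) lies midway between the tips of the shut fingers; the grasp point (between the pads) lies 19 mm behind it; z points along the fingers, y is the direction in which the jaws open and shut (so a half turn about z gives the same grasp; the last joint's range is limited). The gripper opens to 92 mm and grips with 3 to 60 N. Pads are 19 mm wide; open, the fingers measure 130 mm over their backs; the gripper's body (75 mm by 190 mm) begins 47 mm behind the grasp point.
Start: joints at [1.054, 0.342, 1.524, -0, 1.275, -0.146], TCP at [190.227, 489.345, 226.741] pointing down, gripper open.
Joint ranges: [-2.53, 2.53], [-0.77, 2.02], [0.04, 2.7], [-1, 4.14], [0.28, 2.66], [-3.11, 3.11]. Speed limits (rad/s): [2.57, 2.57, 3.14, 3.14, 3.14, 3.14].

### API

Orientations are given as a unit quaternion [x, y, z, w].
In Python, from bench import * gives the robot as it stands.
- The arm moves only by the shell command python3 -m crank 'ROWS'. ROWS is JSON, a list of rows, each an object of numbers: "dx", "dy", "dz": the shift along the tool's x, y, z in m; "rx", "ry", "rz": the turn, a rotation vector about the tool's x, y, z in rad; "hand": the opening in per cent of the stroke, from 0 (shut) to 100 (fully open). In form: [{"dx": .., "dy": .., "dz": .., "rx": .., "ry": .., "rz": .., "hand": ..}, ...]. A call has exactly 8 rows; each row is the pose to reach, as a shift and turn from the pose measured when the call began, along the tool's axes at that moment; what a row does not reach only later rows make up. A row lasts 1/8 s, in which the tool goes at most 62.5 mm and 10.7 degrees, less where a joint would pass 70% of its speed; a pose out of reach is approached as far as the arm can. A call with a gripper value outside its range is refused whole. The fingers move at their own pace and stop on an object; the grip force is fixed at half the most. Time passes only in rows, so rows that repeat a pose let the fingers close, or fill a call up. It gives the time, the measured TCP pose, the force and the opening at its end, in the units of the state.
- get_state(): the state, without advancing time (a new reading comes with each control period).
- get_image(name): name is "scene" or "top" or "wrist"; returns a dict with "color" (480x640x3 uint8, blue, green, red), "range_z" (480x640 float32, mm along the optical axis (not along the pixel's ray), 0 where there is no reading), "vfov" (degrees; the focal length in pixels is half the picture's height over the tangent of half this angle, whatever the lens; pixels are square), "cx", "cy" (the principal point, pixels), "extrinsics" (4x4, takes a point from camera to world coordinates). Camera axes: x right, y down, z forward; pixel columns grow to the right and rows downward; lengths in mm; the calibration is good to about 2 mm. A picture is of the moment at which its call begins.
- sign_off(): hands the job in, once; it reports no verdict.
The state is a dict: "time_s": time; "joints": joint angles; "joint_vel": joint speeds; "joint_efforts": joint torques, N m; "tool_pos": TCP position; "tcp_rot": TCP orientation; "ft_force": force on the tool from outside, world axes, zero at the start; "torque": the same for the moment, N m; "gripper_width": opening from 0.0 (shut) to 1.0 (fully open).
Only numpy, scipy, OpenCV 4.12 (cv2) and the standard library are available. Lean on these libraries where they do the work, as an engineer would, in place of code of your own. Each camera call takes 0.05 s, during which the arm holds its last target.

## Working session

There is one attempt and no reset: what is moved stays moved. The work goes in short steps, Python scripts to look and compute and a shell command to move; the robot and the scene stay as the last step left them, time stands still between calls to the robot, and variables do not carry over. Pictures are saved under pics/ and viewed, and the job is handed in when it is done.

```bash
ls; mkdir -p pics; cat > h.py <<'E'
from bench import *
import numpy as np, cv2, json
def snap(name,fn):
    im=get_image(name); cv2.imwrite('pics/'+fn+'.png',im['color']); np.savez('pics/'+fn+'.npz',**{k:np.array(v) for k,v in im.items()}); return im
def load(fn): 
    z=np.load('pics/'+fn+'.npz'); return {k:z[k] for k in z.files}
def foc(im): return 240/np.tan(np.radians(float(im['vfov']))/2)
def ray(im,u,v):
    E=np.array(im['extrinsics']); d=np.array([(u-im['cx'])/foc(im),(v-im['cy'])/foc(im),1.0])
    return E[:3,3],E[:3,:3]@d
def plane(im,u,v,z):
    o,d=ray(im,u,v); return o+d*(z-o[2])/d[2]
def pt(im,u,v,r=None):
    o,d=ray(im,u,v); r=im['range_z'][int(round(v)),int(round(u))] if r is None else r
    return o+d*r
def tri(im1,p1,im2,p2):
    A=[];b=[]
    o1,d1=ray(im1,*p1);o2,d2=ray(im2,*p2)
    d1=d1/np.linalg.norm(d1);d2=d2/np.linalg.norm(d2)
    M=np.stack([d1,-d2],1);s=np.linalg.lstsq(M,o2-o1,rcond=None)[0]
    a=o1+d1*s[0];c=o2+d2*s[1];return (a+c)/2,np.linalg.norm(a-c)
def proj(im,P):
    E=np.linalg.inv(np.array(im['extrinsics'])); p=E[:3,:3]@np.array(P,float)+E[:3,3]
    return p[0]/p[2]*foc(im)+im['cx'],p[1]/p[2]*foc(im)+im['cy']
E
python3 - <<'E'
from h import *
for n in ['scene','top','wrist']:
    im=snap(n,n+'0'); print(n,im['vfov'],im['cx'],im['cy'],np.round(im['extrinsics'],3).tolist(), (im['range_z']>0).mean())
print(get_state())
E
```

```text
pics
scene 54.329142541259046 319.79104256126084 238.37026097546774 [[-0.239, 0.767, -0.596, 1251.962], [0.971, 0.192, -0.143, 171.288], [0.005, -0.613, -0.79, 1012.262], [0.0, 0.0, 0.0, 1.0]] 0.9960416666666667
top 46.018986612189224 321.74658588751515 237.20293513830435 [[-0.025, -0.998, 0.054, 482.063], [-1.0, 0.025, -0.011, 25.371], [0.009, -0.054, -0.998, 1461.687], [0.0, 0.0, 0.0, 1.0]] 0.996025390625
wrist 71.92509342748659 318.53037932394113 237.16062841824547 [[0.362, 0.904, 0.228, 129.615], [0.932, -0.351, -0.09, 512.388], [-0.001, 0.245, -0.97, 384.587], [0.0, 0.0, 0.0, 1.0]] 0.9263118489583333
{'time_s': 0.15, 'joints': array([ 1.05399522e+00,  3.42579324e-01,  1.52475198e+00,  1.72061947e-05,
        1.27542440e+00, -1.45971933e-01]), 'joint_vel': array([ 0.00033492, -0.00050624, -0.00347873, -0.0004609 , -0.00061718,
        0.00160813]), 'joint_efforts': array([ 1.38384206e-03, -4.31471694e+01, -2.44352996e+01,  7.18506658e-02,
        5.36891178e-02, -1.19763058e-04]), 'tool_pos': array([190.06905401, 489.0737072 , 226.21190305]), 'tcp_rot': array([ 1.84356464e-01,  9.82859276e-01, -5.47207019e-04, -1.96982703e-04]), 'ft_force': array([-0.09930683,  0.99921644, -0.04587934]), 'torque': array([ 0.02931757, -0.01857844, -0.02587616]), 'gripper_width': 0.9978452969183412}
```

View pics/scene0.png

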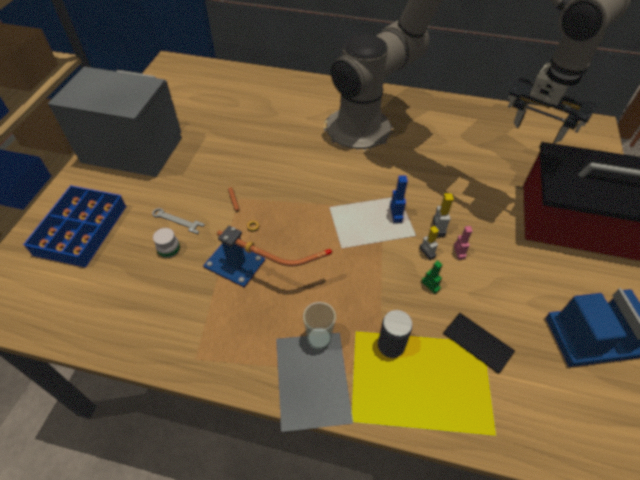

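View pics/top0.png

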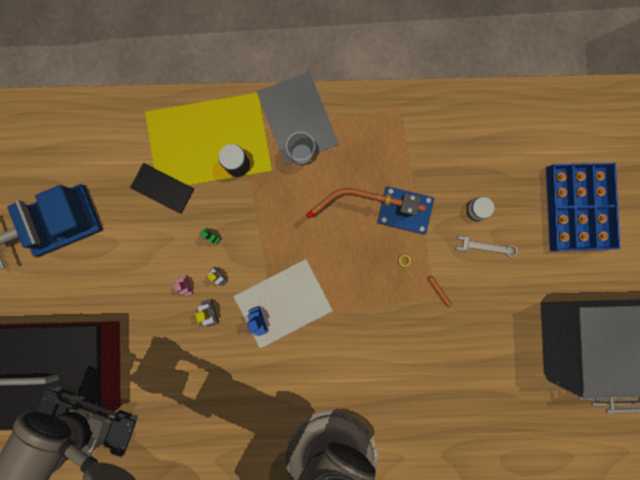

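View pics/wrist0.png

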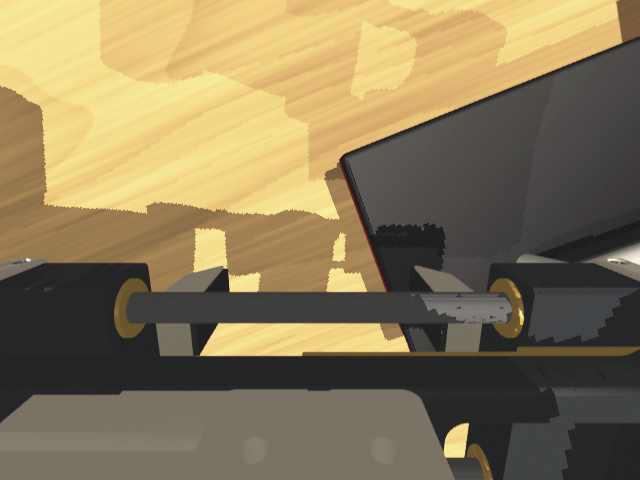

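Candidates for the bracket in the scene image:
- blue (399,200)
- large yellow (444,213)
- small yellow (431,242)
- pink (464,243)
- green (433,277)

In the top image they are at (257,320), (206,313), (217,276), (183,287) and (209,236). By the description I want the smaller yellow one, at scene (431,242) and top (217,276). Next I'll check it in a close crop.

```bash
python3 - <<'E'
from h import *
s=load('scene0');t=load('top0')
a=cv2.resize(s['color'][170:300,380:490],None,fx=4.5,fy=4.5,interpolation=cv2.INTER_CUBIC)
b=cv2.resize(t['color'][220:340,165:285],None,fx=4.5,fy=4.5,interpolation=cv2.INTER_CUBIC)[:540]
cv2.imwrite('pics/c1.png',a); cv2.imwrite('pics/c2.png',b)
c=cv2.resize(s['color'][215:310,190:350],None,fx=5,fy=5,interpolation=cv2.INTER_CUBIC)
d=cv2.resize(t['color'][170:245,295:445],None,fx=5,fy=5,interpolation=cv2.INTER_CUBIC)
cv2.imwrite('pics/c3.png',c); cv2.imwrite('pics/c4.png',d)
# top: points from depth
for n,p in dict(smallyellow=(215,276),bigyellow=(203,315),pink=(183,288),tip=(310,214),ring=(388,199),cap=(409,203),tumbler=(300,148),can=(234,158),blue=(255,320),green=(208,236)).items():
    print(n,np.round(pt(t,*p),0))
for n,p in dict(small=(434,231),big=(447,200),tip=(328,252)).items():
    print(n,np.round(pt(s,*p),0))
E
```

```text
smallyellow [469. 269. 104.]
bigyellow [379. 293. 132.]
pink [441. 351.  80.]
tip [611.  38. 118.]
ring [ 641. -149.  128.]
cap [ 629. -197.  132.]
tumbler [795.  60.   2.]
can [750. 217. 114.]
blue [365. 171. 141.]
green [566. 288.  82.]
small [475. 278. 104.]
big [386. 297. 128.]
tip [617.  39. 124.]
```

View pics/c1.png

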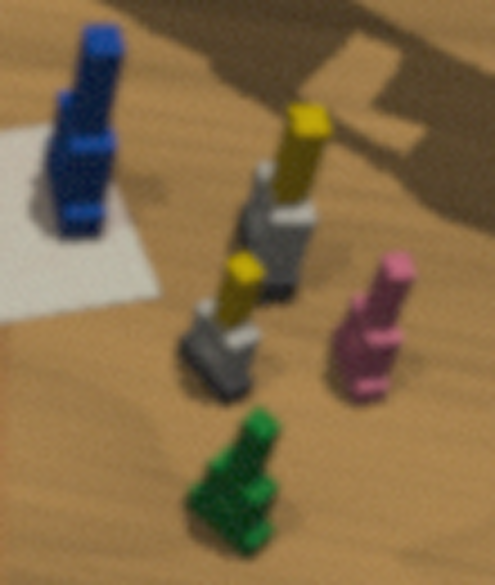

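View pics/c2.png

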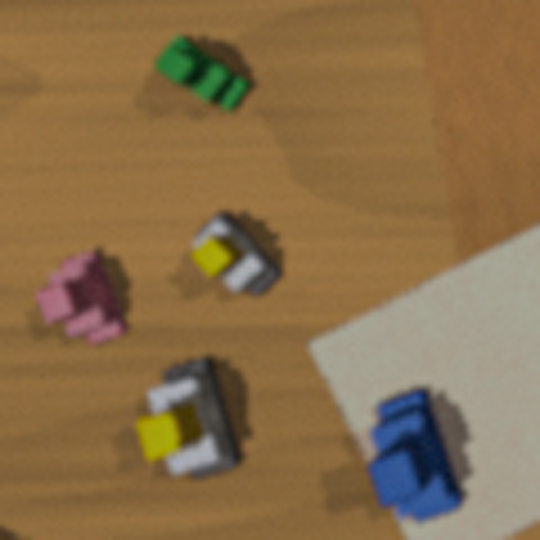

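View pics/c3.png

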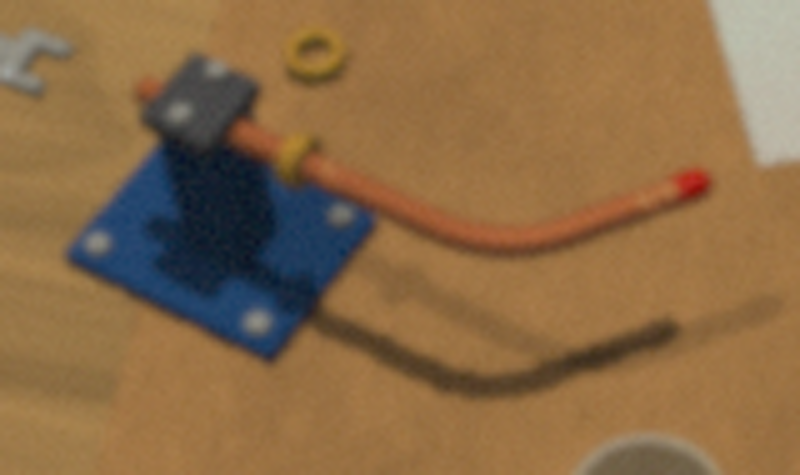

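View pics/c4.png

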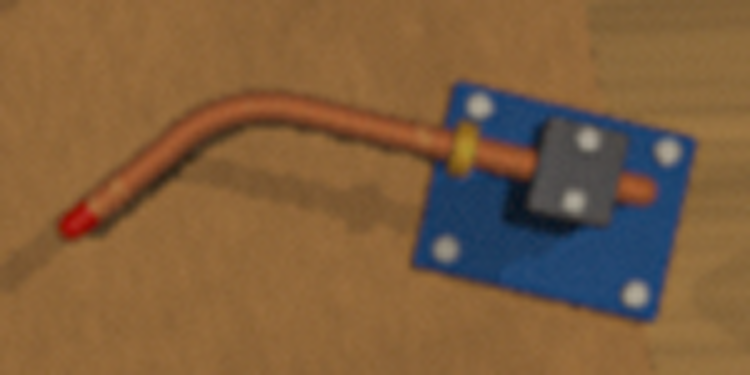

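The crop shows the small grey bracket with the yellow tab (about 104 mm tall by depth). The larger yellow one is about 130 mm tall. I choose the small one, and move the wrist camera over it.

```bash
python3 -m crank '[{"dx":-0.05,"dy":-0.016,"dz":0,"rz":0.1},{"dx":-0.11,"dy":-0.035,"dz":0,"rz":0.2},{"dx":-0.17,"dy":-0.054,"dz":0,"rz":0.3},{"dx":-0.23,"dy":-0.073,"dz":0,"rz":0.42},{"dx":-0.29,"dy":-0.093,"dz":0,"rz":0.42},{"dx":-0.35,"dy":-0.112,"dz":0,"rz":0.42},{"dx":-0.4,"dy":-0.128,"dz":0,"rz":0.42},{"dx":-0.4,"dy":-0.128,"dz":0,"rz":0.42}]'
python3 - <<'E'
from h import *
im=snap('wrist','w1'); print(np.round(get_state()['tool_pos'],1),np.round(get_state()['tcp_rot'],3))
E
```

```text
[190.1 489.1 226.3] [ 0.184  0.983 -0.    -0.   ]$[0]: bad value
```

View pics/w1.png

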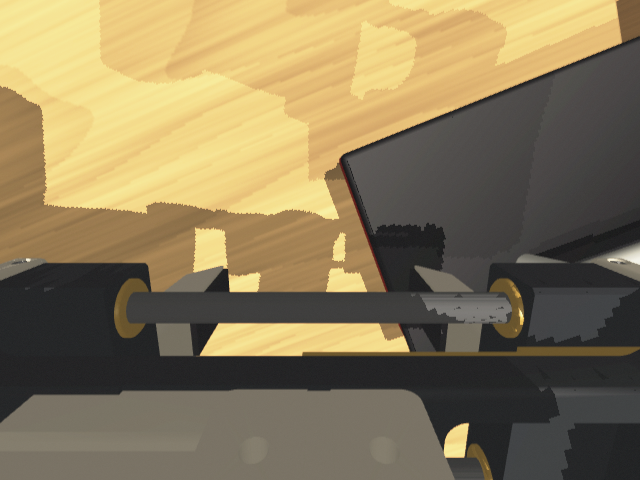

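The call was refused, probably because every row needs all its keys. I'll type them in full.

```bash
python3 -m crank '[{"dx":-0.05,"dy":-0.016,"dz":0,"rx":0,"ry":0,"rz":0.1,"hand":100},{"dx":-0.11,"dy":-0.035,"dz":0,"rx":0,"ry":0,"rz":0.2,"hand":100},{"dx":-0.17,"dy":-0.054,"dz":0,"rx":0,"ry":0,"rz":0.3,"hand":100},{"dx":-0.23,"dy":-0.073,"dz":0,"rx":0,"ry":0,"rz":0.42,"hand":100},{"dx":-0.29,"dy":-0.093,"dz":0,"rx":0,"ry":0,"rz":0.42,"hand":100},{"dx":-0.35,"dy":-0.112,"dz":0,"rx":0,"ry":0,"rz":0.42,"hand":100},{"dx":-0.4,"dy":-0.128,"dz":0,"rx":0,"ry":0,"rz":0.42,"hand":100},{"dx":-0.4,"dy":-0.128,"dz":0,"rx":0,"ry":0,"rz":0.42,"hand":100}]'
python3 - <<'E'
from h import *
im=snap('wrist','w2'); print(get_state()['time_s'],np.round(get_state()['tool_pos'],1),np.round(get_state()['tcp_rot'],3))
E
```

```text
time_s: 1.2
tool_pos: [518.9, 222.1, 225.6]
tcp_rot: [0.387, 0.922, -0.001, 0.0]
ft_force: [-1.1, 0.3, -0.4]
gripper_width: 1.001
1.25 [517.2 223.6 225.7] [ 0.387  0.922 -0.001 -0.001]
```

View pics/w2.png

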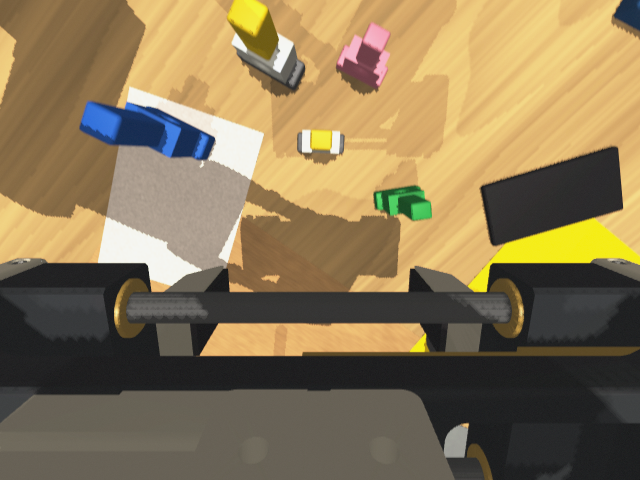

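The wrist image shows the small yellow bracket at (320,141), nearly square with the jaws; the large one is at (255,40), pink at (367,55) and green at (405,202).

```bash
python3 - <<'E'
from h import *
im=load('w2'); c=im['color']
cv2.imwrite('pics/c5.png',cv2.resize(c[110:180,270:370],None,fx=8,fy=8,interpolation=cv2.INTER_NEAREST))
hsv=cv2.cvtColor(c,cv2.COLOR_BGR2HSV)
m=cv2.inRange(hsv,(20,120,60),(35,255,255)); m[:115]=0;m[170:]=0;m[:,:290]=0;m[:,360:]=0
# restrict on height
r=im['range_z']; 
Z=np.zeros_like(r)
for v in range(115,170):
  for u in range(285,360): Z[v,u]=pt(im,u,v)[2]
top=((Z>92)).astype(np.uint8)
print('yellow top px',top.sum())
ys,xs=np.nonzero(top); print(xs.min(),xs.max(),ys.min(),ys.max(), Z[top>0].mean())
rect=cv2.minAreaRect(np.column_stack([xs,ys]).astype(np.float32));print(rect)
blk=((Z>40)).astype(np.uint8); ys2,xs2=np.nonzero(blk); print('block',xs2.min(),xs2.max(),ys2.min(),ys2.max(), np.median(Z[(Z>40)&(Z<70)]))
rect2=cv2.minAreaRect(np.column_stack([xs2,ys2]).astype(np.float32));print(rect2)
P=plane(im,xs.mean(),ys.mean(),Z[top>0].mean()); print('tab top',P)
print('block c',plane(im,xs2.mean(),ys2.mean(),56))
# PCA of block points in world (white shoulders only)
sh=(Z>44)&(Z<60); vv,uu=np.nonzero(sh); Q=np.array([plane(im,u,v,52)[:2] for u,v in zip(uu,vv)]);
print('shoulders c',Q.mean(0)); w,V=np.linalg.eigh(np.cov((Q-Q.mean(0)).T)); print(np.degrees(np.arctan2(V[1,1],V[0,1])),np.sqrt(w))
t=load('top0');s=load('scene0')
print('proj in top',proj(t,[P[0],P[1],102]),'scene',proj(s,[P[0],P[1],102]))
def cen(im,box,lo,hi):
    h=cv2.cvtColor(im['color'],cv2.COLOR_BGR2HSV); m=cv2.inRange(h,lo,hi); k=np.zeros_like(m);k[box[1]:box[3],box[0]:box[2]]=1;m*=k
    ys,xs=np.nonzero(m); return xs.mean(),ys.mean(),len(xs)
print('top yellow',cen(t,(200,262,235,292),(22,140,90),(35,255,255)))
st=get_state(); print('tool x ang',end=' ')
from scipy.spatial.transform import Rotation as R
M=R.from_quat(st['tcp_rot']).as_matrix(); print(M.round(4).tolist(), np.degrees(np.arctan2(M[1,0],M[0,0])))
E
```

```text
yellow top px 460
287 357 117 167 115.115364
((321.3569030761719, 141.4246063232422), (48.14797592163086, 70.66880798339844), 86.8201675415039)
block 287 357 117 167 53.61226
((321.3569030761719, 141.4246063232422), (48.14797592163086, 70.66880798339844), 86.8201675415039)
tab top [468.03280863 276.41266672 115.11536407]
block c [467.53936301 277.00359927  56.        ]
shoulders c [468.26573873 275.86674856]
-137.8539147506031 [ 6.12996864 13.78490061]
proj in top (np.float64(211.8347975977588), np.float64(276.2913176305847)) scene (np.float64(433.68232268462435), np.float64(229.11121315103978))
top yellow (np.float64(211.71428571428572), np.float64(276.80357142857144), 56)
tool x ang [[-0.701, 0.7131, -0.0017], [0.7131, 0.701, -0.0009], [0.0005, -0.0018, -1.0]] 134.50930679299017
```

View pics/c5.png

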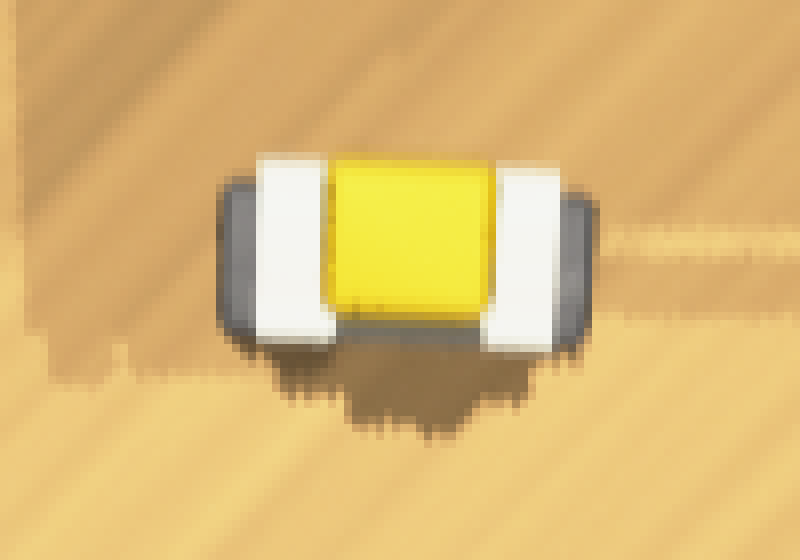

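```bash
python3 - <<'E'
from h import *
im=load('w2');t=load('top0');s=load('scene0')
print(tri(im,(321.3,139.1),t,(211.7,276.8)),plane(im,321.3,139.1,102))
def cen(im,box,lo,hi):
    h=cv2.cvtColor(im['color'],cv2.COLOR_BGR2HSV); m=cv2.inRange(h,lo,hi); k=np.zeros_like(m);k[box[1]:box[3],box[0]:box[2]]=1;m*=k
    ys,xs=np.nonzero(m); return xs.mean(),ys.mean()
E
python3 -m crank '[{"dx":-0.05,"dy":-0.015,"dz":0,"rx":0,"ry":0,"rz":0.04,"hand":100},{"dx":-0.11,"dy":-0.033,"dz":0,"rx":0,"ry":0,"rz":0.04,"hand":100},{"dx":-0.17,"dy":-0.051,"dz":0,"rx":0,"ry":0,"rz":0.04,"hand":100},{"dx":-0.23,"dy":-0.07,"dz":0,"rx":0,"ry":0,"rz":0.04,"hand":100},{"dx":-0.29,"dy":-0.088,"dz":0,"rx":0,"ry":0,"rz":0.04,"hand":100},{"dx":-0.345,"dy":-0.104,"dz":0,"rx":0,"ry":0,"rz":0.04,"hand":100},{"dx":-0.345,"dy":-0.104,"dz":0,"rx":0,"ry":0,"rz":0.04,"hand":100},{"dx":-0.345,"dy":-0.104,"dz":0,"rx":0,"ry":0,"rz":0.04,"hand":100}]'
python3 - <<'E'
from h import *
im=snap('wrist','w3')
E
```

```text
(array([466.82370254, 278.23084461,  93.96687086]), np.float64(0.17790118890174092)) [467.10011049 277.95579434 102.        ]
time_s: 2.25
tool_pos: [684.5, -93.6, 225.3]
tcp_rot: [0.404, 0.915, -0.001, -0.001]
ft_force: [0.8, 1.0, 0.8]
gripper_width: 1.001
```

View pics/w3.png

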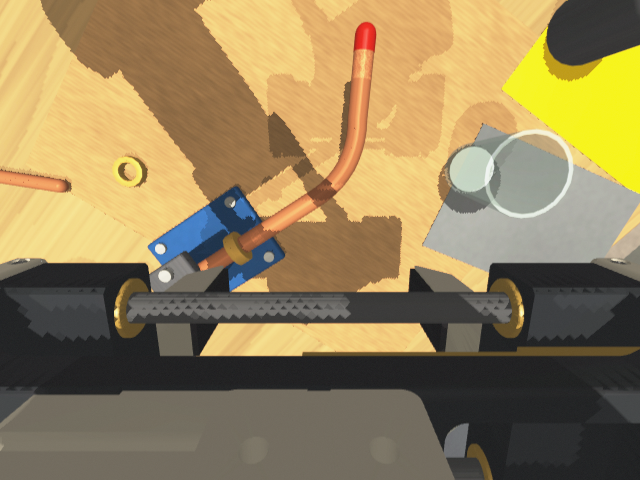

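The wrist view shows the whole pipe: red plug at (366,36), bend around (345,170), brass ring at (237,248). I'll take a second view 80 mm to the side for triangulation.

```bash
python3 -m crank '[{"dx":0,"dy":-0.03,"dz":0,"rx":0,"ry":0,"rz":0,"hand":100},{"dx":0,"dy":-0.06,"dz":0,"rx":0,"ry":0,"rz":0,"hand":100},{"dx":0,"dy":-0.08,"dz":0,"rx":0,"ry":0,"rz":0,"hand":100},{"dx":0,"dy":-0.08,"dz":0,"rx":0,"ry":0,"rz":0,"hand":100},{"dx":0,"dy":-0.08,"dz":0,"rx":0,"ry":0,"rz":0,"hand":100},{"dx":0,"dy":-0.08,"dz":0,"rx":0,"ry":0,"rz":0,"hand":100},{"dx":0,"dy":-0.08,"dz":0,"rx":0,"ry":0,"rz":0,"hand":100},{"dx":0,"dy":-0.08,"dz":0,"rx":0,"ry":0,"rz":0,"hand":100}]'
python3 - <<'E'
from h import *
im=snap('wrist','w4')
E
```

```text
time_s: 3.3
tool_pos: [625.5, -146.8, 225.7]
tcp_rot: [0.404, 0.915, -0.001, -0.001]
ft_force: [0.8, -0.8, -0.4]
gripper_width: 0.997
```

View pics/w4.png

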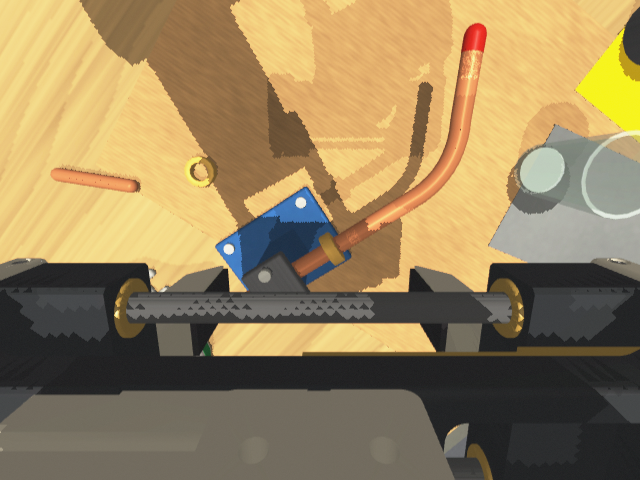

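```bash
cat >> h.py <<'E'
def zmap(im):
    v,u=np.mgrid[0:480,0:640]; f=foc(im); E=im['extrinsics']
    d=np.stack([(u-im['cx'])/f,(v-im['cy'])/f,np.ones(u.shape)],-1)*im['range_z'][...,None]
    return d@E[:3,:3].T+E[:3,3]
E
python3 - <<'E'
from h import *
for fn in ['w3','w4']:
    im=load(fn); W=zmap(im); hsv=cv2.cvtColor(im['color'],cv2.COLOR_BGR2HSV)
    Z=W[...,2]; m=((Z>103)&(Z<131)&(im['range_z']>0)).astype(np.uint8); m[262:]=0
    red=((hsv[...,0]<5)|(hsv[...,0]>174))&(hsv[...,1]>200)&(hsv[...,2]>100)
    n,l,st,_=cv2.connectedComponentsWithStats(m); k=max(range(1,n),key=lambda i: st[i,4]); m=(l==k).astype(np.uint8)
    vis=im['color'].copy(); vis[m>0]=(0,255,0); cv2.imwrite('pics/m_'+fn+'.png',vis)
    h=hsv[...,:]; print(fn,st[k], [tuple(hsv[y,x]) for y,x in ((100,356 if fn=='w3' else 466),(60,300))])
    ys,xs=np.nonzero(red&(np.arange(480)[:,None]<262)); print('red',xs.min(),xs.max(),ys.min(),ys.max(),np.median(Z[red]))
    cv2.imwrite('pics/z_'+fn+'.png',cv2.resize(im['color'][10:270,(180 if fn=='w3' else 280):(400 if fn=='w3' else 500)],None,fx=2.3,fy=2.3,interpolation=cv2.INTER_CUBIC))
E
```

```text
w3 [ 175   22  201  240 6213] [(np.uint8(11), np.uint8(157), np.uint8(228)), (np.uint8(21), np.uint8(121), np.uint8(244))]
red 354 375 22 50 121.49723655762779
w4 [ 295   23  192  239 6225] [(np.uint8(17), np.uint8(134), np.uint8(247)), (np.uint8(21), np.uint8(119), np.uint8(244))]
red 462 485 24 50 121.46591577303519
```

View pics/m_w3.png

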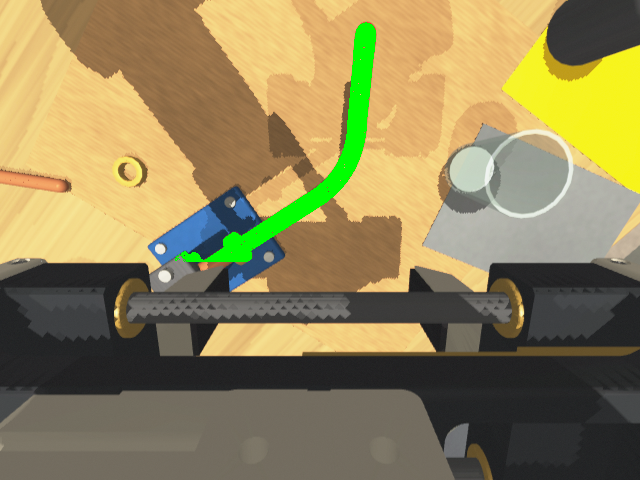

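View pics/m_w4.png

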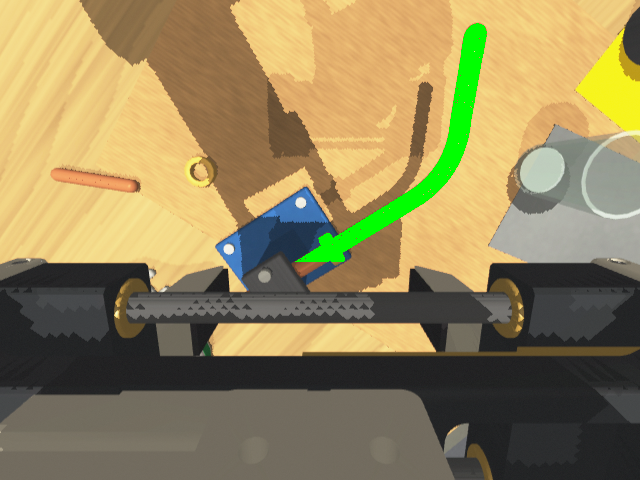

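```bash
cat > center.py <<'E'
from h import *
def mask(fn):
    im=load(fn); Z=zmap(im)[...,2]; m=((Z>103)&(Z<131)&(im['range_z']>0)).astype(np.uint8); m[262:]=0
    n,l,st,_=cv2.connectedComponentsWithStats(m); k=max(range(1,n),key=lambda i: st[i,4]); return im,(l==k)
def P2(fn,z):
    im,m=mask(fn); ys,xs=np.nonzero(m); f=foc(im);E=im['extrinsics']
    d=np.stack([(xs-im['cx'])/f,(ys-im['cy'])/f,np.ones(len(xs))],-1)@E[:3,:3].T; o=E[:3,3]
    return (o+d*((z-o[2])/d[:,2])[:,None])[:,:2]
def march(Q,start,ang,step=4,n=70):
    # march along strip with local-slice centring
    c=np.array(start,float); a=ang; out=[]
    for i in range(n):
        t=np.array([np.cos(a),np.sin(a)]); nn=np.array([-t[1],t[0]])
        for _ in range(4):
            d=Q-c; s=d@t; w=d@nn; k=(abs(s)<6)&(abs(w)<11)
            if k.sum()<15: return np.array(out)
            lo,hi=np.percentile(w[k],[3,97]); c=c+nn*(lo+hi)/2
            # tangent from regression over ±12 of w on s
            k2=(abs(s)<12)&(abs(w)<12); p=np.polyfit(s[k2],w[k2],1); a+=0.6*np.arctan(p[0]); t=np.array([np.cos(a),np.sin(a)]); nn=np.array([-t[1],t[0]])
        out.append([*c,np.degrees(a),hi-lo]); c=c+t*step
    return np.array(out)
E
python3 - <<'E'
from center import *
for z in (110,115,120):
  for fn in ('w3','w4'):
    Q=P2(fn,z); tip=Q[np.argmax(Q@np.array([-.63,.78]))]
    o=march(Q,tip+np.array([.63,-.78])*16,np.radians(-51),4)
    np.save(f'pics/cl_{fn}_{z}.npy',o)
    print(z,fn,'tip',tip.round(1)); 
    if z==115: print(np.round(o,1).tolist())
for z in (110,115,120):
    a=np.load(f'pics/cl_w3_{z}.npy');b=np.load(f'pics/cl_w4_{z}.npy')
    from scipy.spatial import cKDTree
    t=cKDTree(b[:,:2]); r=[]
    for p in a[:30]:
        i=t.query(p[:2])[1]; th=np.radians(b[i,2]); r.append(np.dot(p[:2]-b[i,:2],[-np.sin(th),np.cos(th)]))
    print(z,np.round(r,1))
E
```

```text
110 w3 tip [603.4  47. ]
110 w4 tip [605.5  48.8]
115 w3 tip [604.1  45.3]
[[614.1, 32.8, -52.0, 14.5], [616.5, 29.6, -51.8, 14.4], [619.0, 26.5, -51.4, 14.3], [621.5, 23.3, -52.1, 14.1], [624.0, 20.2, -51.7, 14.0], [626.4, 17.0, -51.9, 14.1], [628.9, 13.9, -52.0, 14.0], [631.4, 10.8, -52.2, 14.2], [633.8, 7.6, -51.8, 14.1], [636.3, 4.5, -52.3, 14.2], [638.7, 1.3, -51.7, 14.1], [641.2, -1.8, -51.6, 14.1], [643.7, -5.0, -51.3, 14.2], [646.3, -8.1, -51.4, 14.4], [648.8, -11.2, -51.9, 14.2], [651.3, -14.3, -53.9, 14.3], [653.5, -17.6, -56.2, 14.1], [655.6, -21.0, -59.6, 14.1], [657.6, -24.5, -63.2, 14.1], [659.3, -28.1, -66.1, 14.1], [660.8, -31.8, -69.4, 14.1], [662.1, -35.6, -73.3, 14.2], [663.1, -39.5, -77.0, 14.3], [663.9, -43.4, -80.2, 14.1], [664.4, -47.4, -83.5, 14.1], [664.8, -51.4, -87.0, 14.1], [664.8, -55.4, -90.3, 14.1], [664.7, -59.4, -93.5, 14.1], [664.3, -63.4, -97.1, 14.2], [663.6, -67.3, -100.3, 14.1], [662.8, -71.2, -102.5, 14.1], [661.9, -75.1, -103.7, 14.1], [660.8, -79.0, -104.9, 14.1], [659.8, -82.9, -104.8, 14.1], [658.8, -86.7, -104.3, 14.1], [657.8, -90.6, -105.
[... 2455 characters left out ...]
.3, -155.8, -109.2, 19.1], [637.3, -159.3, -113.1, 16.2], [636.6, -163.4, -114.8, 11.6], [634.1, -166.6, -118.5, 9.7], [631.9, -169.9, -120.8, 7.6], [629.8, -173.3, -121.0, 5.7], [627.9, -176.8, -120.6, 3.5]]
120 w3 tip [604.8  43.6]
120 w4 tip [604.6  43.4]
110 [-1.8 -1.7 -1.7 -1.8 -1.6 -1.8 -1.7 -1.7 -1.7 -1.7 -1.7 -1.7 -1.6 -1.7
 -1.7 -1.8 -1.7 -1.7 -1.6 -1.6 -1.6 -1.6 -1.5 -1.5 -1.4 -1.2 -1.2 -1.1
 -1.2 -1. ]
115 [-0.3 -0.3 -0.2 -0.2 -0.2 -0.2 -0.2 -0.2 -0.2 -0.2 -0.3 -0.2 -0.2 -0.2
 -0.2 -0.2 -0.2 -0.3 -0.2 -0.2 -0.3 -0.2 -0.3 -0.2 -0.1 -0.  -0.1 -0.
 -0.1 -0.1]
120 [1.2 1.2 1.2 1.2 1.3 1.3 1.2 1.3 1.2 1.3 1.2 1.3 1.2 1.2 1.2 1.2 1.2 1.2
 1.1 1.1 1.1 1.2 1.1 1.  1.1 1.  1.1 0.9 0.9 0.8]
```

```bash
python3 - <<'E'
from h import *
from scipy.spatial.transform import Rotation as R
im=load('w4'); st=get_state(); M=R.from_quat(st['tcp_rot']).as_matrix(); T=st['tool_pos']
print(np.degrees(np.arctan2(M[1,0],M[0,0])),T.round(1))
for z in (0,-10,-19):
  for x in (-9.5,9.5):
    print(z,x,[np.round(proj(im,T+M@np.array([x,s*46,z])),1).tolist() for s in (-1,0,1)])
E=im['extrinsics']; print('cam in tool',(M.T@(E[:3,3]-T)).round(1),(M.T@E[:3,:3]).round(4).tolist())
cv2.imwrite('pics/f.png',cv2.resize(im['color'][250:370,140:500],None,fx=2.2,fy=2.2))
E
```

```text
132.34093504590635 [ 625.4 -146.9  225.7]
0 -9.5 [[229.6, 301.1], [318.2, 301.2], [406.7, 301.2]]
0 9.5 [[227.1, 266.5], [318.2, 266.5], [409.2, 266.5]]
-10 -9.5 [[224.3, 310.0], [318.1, 310.0], [412.0, 310.0]]
-10 9.5 [[221.5, 273.4], [318.1, 273.5], [414.8, 273.5]]
-19 -9.5 [[218.9, 318.9], [318.1, 318.9], [417.3, 318.9]]
-19 9.5 [[215.8, 280.4], [318.1, 280.5], [420.4, 280.5]]
cam in tool [ 6.480e+01  1.000e-01 -1.584e+02] [[0.0005, -0.9696, -0.2448], [1.0, 0.0004, 0.0002], [-0.0001, -0.2448, 0.9696]]
```

View pics/f.png

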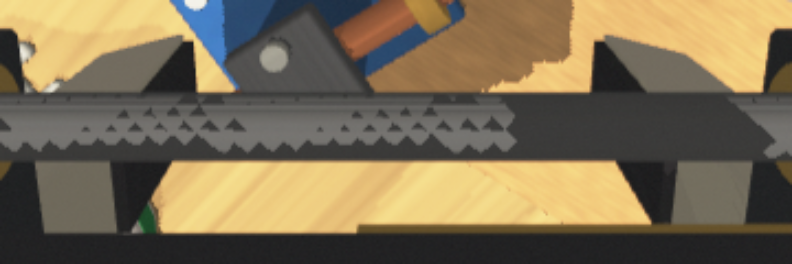

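```bash
python3 -m crank '[{"dx":0.054,"dy":0.0215,"dz":0,"rx":0,"ry":0,"rz":0,"hand":100},{"dx":0.11,"dy":0.044,"dz":0,"rx":0,"ry":0,"rz":0,"hand":100},{"dx":0.166,"dy":0.066,"dz":0,"rx":0,"ry":0,"rz":0,"hand":100},{"dx":0.222,"dy":0.089,"dz":0,"rx":0,"ry":0,"rz":0,"hand":100},{"dx":0.278,"dy":0.111,"dz":0,"rx":0,"ry":0,"rz":0,"hand":100},{"dx":0.334,"dy":0.134,"dz":0,"rx":0,"ry":0,"rz":0,"hand":100},{"dx":0.39,"dy":0.156,"dz":0,"rx":0,"ry":0,"rz":0,"hand":100},{"dx":0.422,"dy":0.169,"dz":0,"rx":0,"ry":0,"rz":0,"hand":100}]'
python3 -m crank '[{"dx":0,"dy":0,"dz":0,"rx":0,"ry":0,"rz":0,"hand":100},{"dx":0,"dy":0,"dz":0,"rx":0,"ry":0,"rz":0,"hand":100},{"dx":0,"dy":0,"dz":0.03,"rx":0,"ry":0,"rz":0,"hand":100},{"dx":0,"dy":0,"dz":0.05,"rx":0,"ry":0,"rz":0,"hand":100},{"dx":0,"dy":0,"dz":0.07,"rx":0,"ry":0,"rz":0,"hand":100},{"dx":0,"dy":0,"dz":0.08,"rx":0,"ry":0,"rz":0,"hand":100},{"dx":0,"dy":0,"dz":0.08,"rx":0,"ry":0,"rz":0,"hand":100},{"dx":0,"dy":0,"dz":0.08,"rx":0,"ry":0,"rz":0,"hand":100}]'
python3 - <<'E'
from h import *
from scipy.spatial.transform import Rotation as R
im=snap('wrist','w5');st=get_state();M=R.from_quat(st['tcp_rot']).as_matrix();T=st['tool_pos']
print(T.round(1),np.degrees(np.arctan2(M[1,0],M[0,0])),(M.T@(np.array([466.0,278.2,60])-T)).round(1))
E
```

```text
time_s: 4.35
tool_pos: [464.8, 281.4, 226.3]
tcp_rot: [0.403, 0.915, -0.0, -0.001]
ft_force: [1.1, -0.2, -0.1]
gripper_width: 0.998
time_s: 5.35
tool_pos: [465.3, 281.2, 147.1]
tcp_rot: [0.403, 0.915, 0.0, -0.001]
ft_force: [-0.4, 0.5, -0.3]
gripper_width: 1.002
[465.2 281.4 147.2] 132.44781799757666 [-3.  -1.6 87.1]
```

View pics/w5.png

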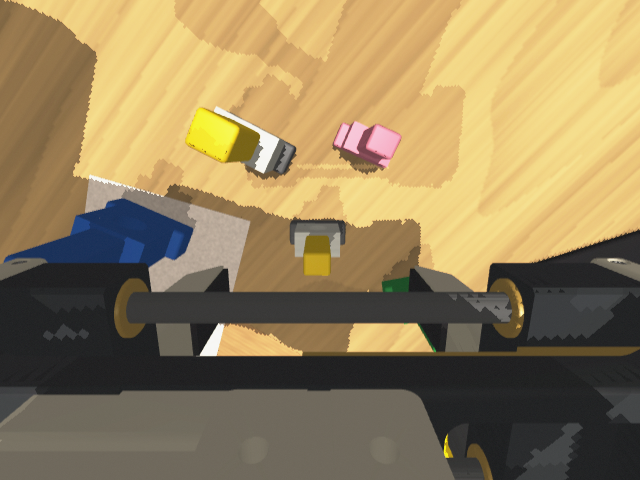

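```bash
python3 - <<'E'
from h import *
from scipy.spatial.transform import Rotation as R
im=load('w5');st=get_state();M=R.from_quat(st['tcp_rot']).as_matrix();T=st['tool_pos']
hsv=cv2.cvtColor(im['color'],cv2.COLOR_BGR2HSV)
cv2.imwrite('pics/c6.png',cv2.resize(im['color'][205:295,270:370],None,fx=6,fy=6,interpolation=cv2.INTER_NEAREST))
Z=zmap(im)[...,2]
m=(Z>96)&(Z<108); m[:240]=0;m[285:]=0;m[:,:295]=0;m[:,345:]=0; ys,xs=np.nonzero(m)
print(np.percentile(xs,[2,98]),np.percentile(ys,[2,98]),np.median(Z[m]))
r=cv2.minAreaRect(np.column_stack([xs,ys]).astype(np.float32));print(r)
c=((np.percentile(xs,[2,98])).mean(),np.percentile(ys,[2,98]).mean()); p=plane(im,*c,102); print(p,(M.T@(p-T)).round(1))
w2=load('w2'); print(tri(im,c,w2,(321.3,139.1)))
E
```

```text
[303. 330.] [251. 275.] 102.24203388470497
((316.5, 262.5), (25.0, 27.0), 90.0)
[466.93856361 277.54226598 102.        ] [-4.1 -1.3 45.1]
(array([466.96441048, 277.80956744, 102.55446265]), np.float64(0.3919967813744747))
```

View pics/c6.png

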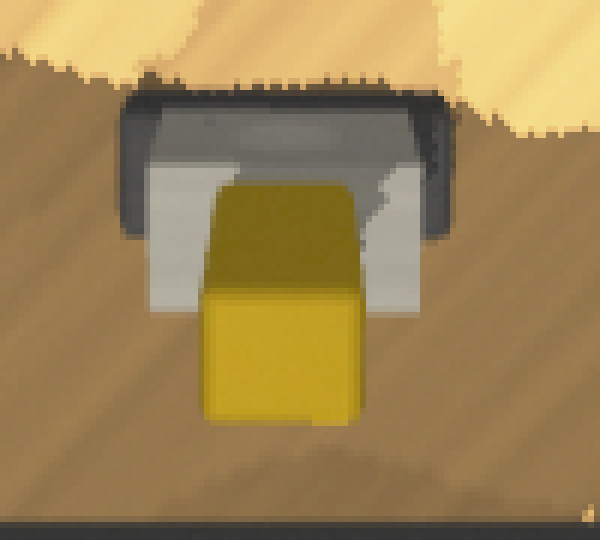

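The close wrist crop shows the tab top square in the jaws at (317,263); two wrist views give its top at 102.5 mm. I'll descend and grasp.

```bash
python3 -m crank '[{"dx":-0.0033,"dy":-0.0019,"dz":0.02,"rx":0,"ry":0,"rz":0,"hand":100},{"dx":-0.0033,"dy":-0.0019,"dz":0.05,"rx":0,"ry":0,"rz":0,"hand":100},{"dx":-0.0033,"dy":-0.0019,"dz":0.075,"rx":0,"ry":0,"rz":0,"hand":100},{"dx":-0.0033,"dy":-0.0019,"dz":0.087,"rx":0,"ry":0,"rz":0,"hand":100},{"dx":-0.0033,"dy":-0.0019,"dz":0.087,"rx":0,"ry":0,"rz":0,"hand":100},{"dx":-0.0033,"dy":-0.0019,"dz":0.087,"rx":0,"ry":0,"rz":0,"hand":60},{"dx":-0.0033,"dy":-0.0019,"dz":0.087,"rx":0,"ry":0,"rz":0,"hand":30},{"dx":-0.0033,"dy":-0.0019,"dz":0.087,"rx":0,"ry":0,"rz":0,"hand":0}]'
python3 -m crank '[{"dx":0,"dy":0,"dz":0,"rx":0,"ry":0,"rz":0,"hand":0},{"dx":0,"dy":0,"dz":0,"rx":0,"ry":0,"rz":0,"hand":0},{"dx":0,"dy":0,"dz":0,"rx":0,"ry":0,"rz":0,"hand":0},{"dx":0,"dy":0,"dz":0,"rx":0,"ry":0,"rz":0,"hand":0},{"dx":0,"dy":0,"dz":0,"rx":0,"ry":0,"rz":0,"hand":0},{"dx":0,"dy":0,"dz":-0.004,"rx":0,"ry":0,"rz":0,"hand":0},{"dx":0,"dy":0,"dz":-0.01,"rx":0,"ry":0,"rz":0,"hand":0},{"dx":0,"dy":0,"dz":-0.01,"rx":0,"ry":0,"rz":0,"hand":0}]'
```

```text
time_s: 6.4
tool_pos: [466.3, 277.9, 60.8]
tcp_rot: [0.403, 0.915, 0.001, -0.0]
ft_force: [-0.1, 0.4, -1.1]
gripper_width: 0.722
time_s: 7.4
tool_pos: [466.6, 278.0, 71.3]
tcp_rot: [0.403, 0.915, 0.001, 0.0]
ft_force: [1.1, 0.3, -3.2]
gripper_width: 0.193
```

Grip width is 17.8 mm and about 3 N hangs from it, so the bracket is held. Now I lift it and go to a point 35 mm outside the plug, turned to the limb's direction.

```bash
python3 -m crank '[{"dx":0,"dy":0,"dz":-0.035,"rx":0,"ry":0,"rz":0,"hand":0},{"dx":0,"dy":0,"dz":-0.07,"rx":0,"ry":0,"rz":0,"hand":0},{"dx":-0.05,"dy":-0.011,"dz":-0.07,"rx":0,"ry":0,"rz":0.075,"hand":0},{"dx":-0.1,"dy":-0.023,"dz":-0.07,"rx":0,"ry":0,"rz":0.075,"hand":0},{"dx":-0.15,"dy":-0.034,"dz":-0.07,"rx":0,"ry":0,"rz":0.075,"hand":0},{"dx":-0.2,"dy":-0.046,"dz":-0.07,"rx":0,"ry":0,"rz":0.075,"hand":0},{"dx":-0.237,"dy":-0.054,"dz":-0.07,"rx":0,"ry":0,"rz":0.075,"hand":0},{"dx":-0.237,"dy":-0.054,"dz":-0.07,"rx":0,"ry":0,"rz":0.075,"hand":0}]'
python3 - <<'E'
from h import *
from scipy.spatial.transform import Rotation as R
st=get_state();M=R.from_quat(st['tcp_rot']).as_matrix();T=st['tool_pos'];print(T.round(1),np.degrees(np.arctan2(M[1,0],M[0,0])),M.round(4).tolist(),st['ft_force'].round(1))
im=snap('wrist','w6'); im=snap('top','t6'); cv2.imwrite('pics/t6c.png',cv2.resize(im['color'][150:250,270:430],None,fx=5,fy=5,interpolation=cv2.INTER_CUBIC))
im=snap('scene','s6'); cv2.imwrite('pics/s6c.png',cv2.resize(im['color'][180:300,230:390],None,fx=5,fy=5,interpolation=cv2.INTER_CUBIC))
E
```

```text
time_s: 8.4
tool_pos: [587.6, 63.8, 140.6]
tcp_rot: [0.439, 0.899, 0.001, 0.0]
ft_force: [-0.2, -0.1, -2.9]
gripper_width: 0.197
[587.6  63.8 140.6] 127.93413630488861 [[-0.6148, 0.7887, 0.0013], [0.7887, 0.6148, 0.0013], [0.0002, 0.0019, -1.0]] [-0.2 -0.1 -2.9]
```

View pics/w6.png

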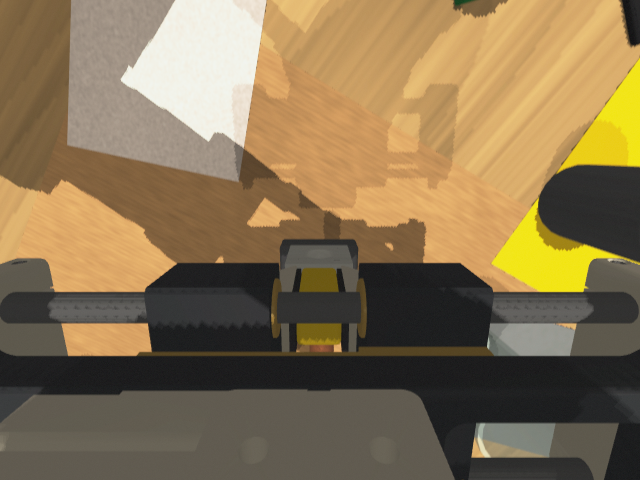

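View pics/t6c.png

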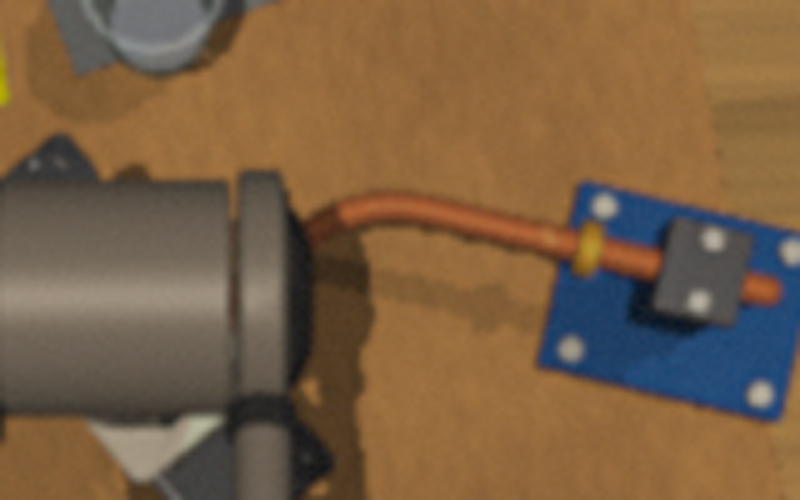

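View pics/s6c.png

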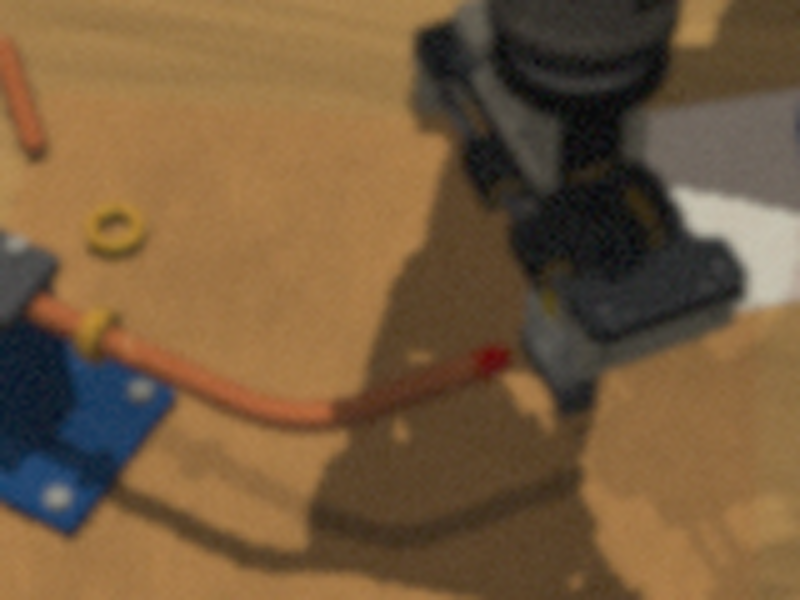

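```bash
python3 - <<'E'
from h import *
im=load('w6'); cv2.imwrite('pics/c7.png',cv2.resize(im['color'][230:360,270:370],None,fx=6,fy=4.6,interpolation=cv2.INTER_NEAREST))
E
```

```text
(no output)
```

View pics/c7.png

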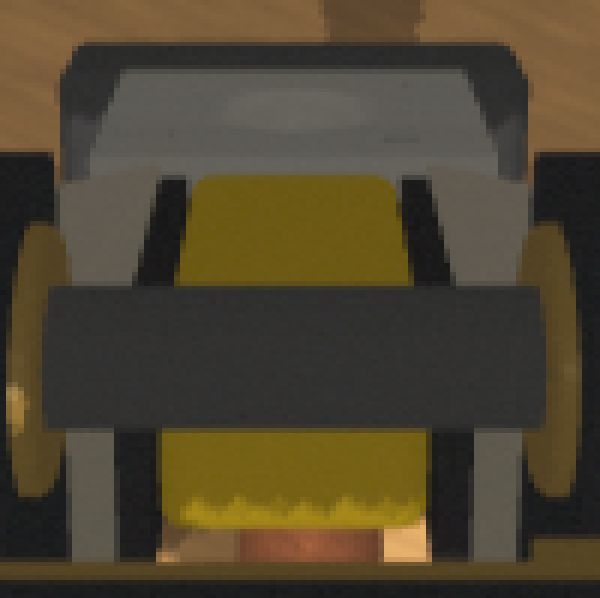

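The crop shows the tab centred at u=319.1 and the pipe behind it at u=321.8, so the pipe sits about 1.7 mm along tool +y. This agrees with the two-view measurement (1.5 mm). I'll correct that and approach to just before the plug.

```bash
python3 -m crank '[{"dx":-0.003,"dy":0.0016,"dz":-0.0004,"rx":0,"ry":0,"rz":-0.003,"hand":0},{"dx":-0.006,"dy":0.0016,"dz":-0.0004,"rx":0,"ry":0,"rz":-0.003,"hand":0},{"dx":-0.01,"dy":0.0016,"dz":-0.0004,"rx":0,"ry":0,"rz":-0.003,"hand":0},{"dx":-0.01,"dy":0.0016,"dz":-0.0004,"rx":0,"ry":0,"rz":-0.003,"hand":0},{"dx":-0.01,"dy":0.0016,"dz":-0.0004,"rx":0,"ry":0,"rz":-0.003,"hand":0},{"dx":-0.01,"dy":0.0016,"dz":-0.0004,"rx":0,"ry":0,"rz":-0.003,"hand":0},{"dx":-0.01,"dy":0.0016,"dz":-0.0004,"rx":0,"ry":0,"rz":-0.003,"hand":0},{"dx":-0.01,"dy":0.0016,"dz":-0.0004,"rx":0,"ry":0,"rz":-0.003,"hand":0}]'
cat > chk.py <<'E'
from h import *
from scipy.spatial.transform import Rotation as R
import sys
n=sys.argv[1]
st=get_state();M=R.from_quat(st['tcp_rot']).as_matrix();T=st['tool_pos'];print(T.round(2),np.degrees(np.arctan2(M[1,0],M[0,0])).round(2),'F tool',(M.T@st['ft_force']).round(1),'tq',(M.T@st['torque']).round(2))
A=np.load('pics/cl_w3_115.npy')[:48];B=np.load('pics/cl_w4_115.npy')[:48]
C=np.vstack([A]); C=(A+B)/2 
out=np.array([-.617,.787]); 
d=T[:2]-C[0,:2]
if d@out>0: q=C[0,:2]+out*(d@out); ang=-51.9; s=-(d@out)
else:
    i=np.argmin(np.linalg.norm(C[:,:2]-T[:2],axis=1)); ang=C[i,2]; t=np.array([np.cos(np.radians(ang)),np.sin(np.radians(ang))]); q=C[i,:2]+t*((T[:2]-C[i,:2])@t); s=i*4+((T[:2]-C[i,:2])@t)
v=q-T[:2]; print('s',round(s,1),'plug at s=-8.4; pipe lateral in tool y (raw cam):',round(v@M[:2,1],2),'dang',round((ang+180)-np.degrees(np.arctan2(M[1,0],M[0,0])),2))
if len(sys.argv)>2:
    im=snap('wrist','w'+n); cv2.imwrite('pics/cw%s.png'%n,cv2.resize(im['color'][230:360,270:370],None,fx=6,fy=4.6,interpolation=cv2.INTER_NEAREST))
    im=snap('scene','s'+n); cv2.imwrite('pics/cs%s.png'%n,cv2.resize(im['color'][180:300,230:390],None,fx=5,fy=5,interpolation=cv2.INTER_CUBIC))
E
python3 chk.py 8 1
```

```text
time_s: 9.55
tool_pos: [593.4, 60.2, 141.1]
tcp_rot: [0.436, 0.9, 0.001, -0.0]
ft_force: [-0.4, -0.1, -2.7]
gripper_width: 0.194
[593.42  60.23 141.13] 128.33 F tool [ 0.2 -0.4  2.7] tq [ 0.03 -0.01 -0.01]
s -34.3 plug at s=-8.4; pipe lateral in tool y (raw cam): -0.52 dang -0.23
```

View pics/cw8.png

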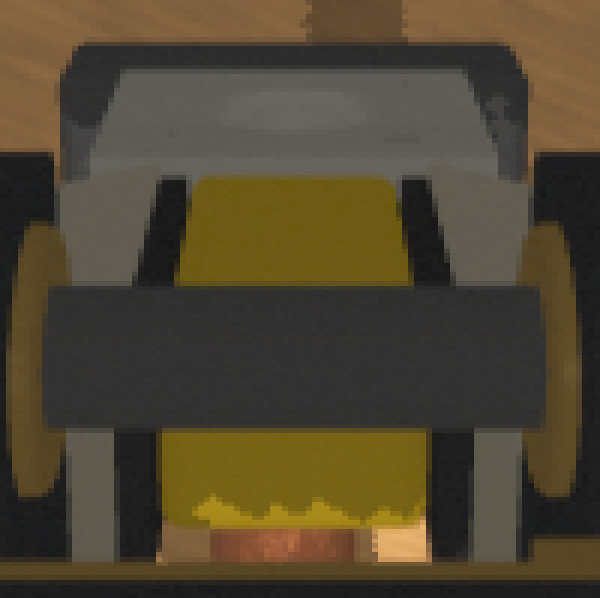

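View pics/cs8.png

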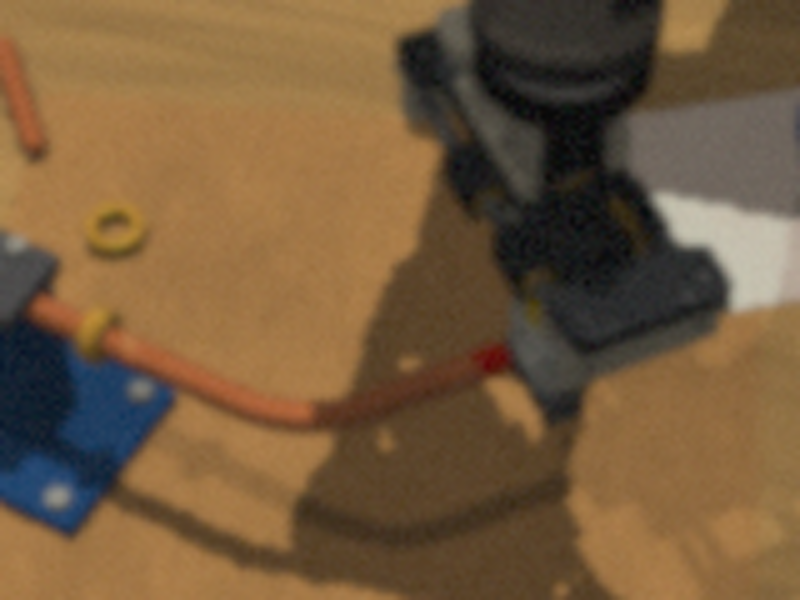

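```bash
python3 -m crank '[{"dx":-0.001,"dy":-0.0011,"dz":0,"rx":0,"ry":0,"rz":0.004,"hand":0},{"dx":-0.002,"dy":-0.0011,"dz":0,"rx":0,"ry":0,"rz":0.004,"hand":0},{"dx":-0.003,"dy":-0.0011,"dz":0,"rx":0,"ry":0,"rz":0.004,"hand":0},{"dx":-0.004,"dy":-0.0011,"dz":0,"rx":0,"ry":0,"rz":0.004,"hand":0},{"dx":-0.005,"dy":-0.0011,"dz":0,"rx":0,"ry":0,"rz":0.004,"hand":0},{"dx":-0.006,"dy":-0.0011,"dz":0,"rx":0,"ry":0,"rz":0.004,"hand":0},{"dx":-0.006,"dy":-0.0011,"dz":0,"rx":0,"ry":0,"rz":0.004,"hand":0},{"dx":-0.006,"dy":-0.0011,"dz":0,"rx":0,"ry":0,"rz":0.004,"hand":0}]'
python3 chk.py 9 1
```

```text
time_s: 10.65
tool_pos: [596.3, 54.8, 141.1]
tcp_rot: [0.438, 0.899, 0.001, -0.001]
ft_force: [0.4, 0.2, -3.9]
gripper_width: 0.192
[596.25  54.84 141.1 ] 128.1 F tool [-0.1  0.4  3.9] tq [ 0.07 -0.07 -0.04]
s -28.4 plug at s=-8.4; pipe lateral in tool y (raw cam): 0.57 dang 0.0
```

View pics/cw9.png

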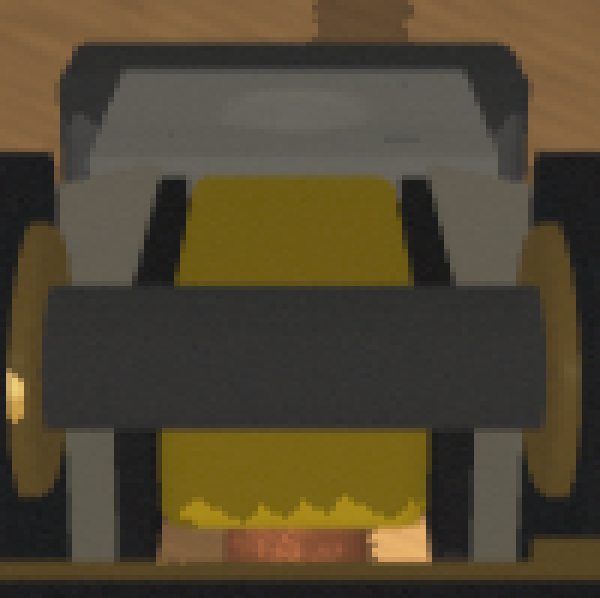

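Pipe and tab are now centred to about 0.2 mm in the wrist crop (296 against 294.5 in the crop). I'll thread slowly.

```bash
python3 -m crank '[{"dx":-0.001,"dy":0,"dz":0,"rx":0,"ry":0,"rz":0,"hand":0},{"dx":-0.002,"dy":0,"dz":0,"rx":0,"ry":0,"rz":0,"hand":0},{"dx":-0.003,"dy":0,"dz":0,"rx":0,"ry":0,"rz":0,"hand":0},{"dx":-0.004,"dy":0,"dz":0,"rx":0,"ry":0,"rz":0,"hand":0},{"dx":-0.005,"dy":0,"dz":0,"rx":0,"ry":0,"rz":0,"hand":0},{"dx":-0.006,"dy":0,"dz":0,"rx":0,"ry":0,"rz":0,"hand":0},{"dx":-0.007,"dy":0,"dz":0,"rx":0,"ry":0,"rz":0,"hand":0},{"dx":-0.008,"dy":0,"dz":0,"rx":0,"ry":0,"rz":0,"hand":0}]'
python3 chk.py 10
```

```text
time_s: 11.75
tool_pos: [601.2, 48.5, 141.1]
tcp_rot: [0.438, 0.899, 0.001, -0.0]
ft_force: [-0.5, 0.0, -3.6]
gripper_width: 0.196
[601.23  48.5  141.1 ] 128.1 F tool [ 0.3 -0.4  3.6] tq [ 0.01 -0.05 -0.07]
s -20.3 plug at s=-8.4; pipe lateral in tool y (raw cam): 0.56 dang -0.0
```

```bash
python3 -m crank '[{"dx":-0.001,"dy":0,"dz":0,"rx":0,"ry":0,"rz":0,"hand":0},{"dx":-0.0025,"dy":0,"dz":0,"rx":0,"ry":0,"rz":0,"hand":0},{"dx":-0.004,"dy":0,"dz":0,"rx":0,"ry":0,"rz":0,"hand":0},{"dx":-0.0055,"dy":0,"dz":0,"rx":0,"ry":0,"rz":0,"hand":0},{"dx":-0.007,"dy":0,"dz":0,"rx":0,"ry":0,"rz":0,"hand":0},{"dx":-0.0085,"dy":0,"dz":0,"rx":0,"ry":0,"rz":0,"hand":0},{"dx":-0.01,"dy":0,"dz":0,"rx":0,"ry":0,"rz":0,"hand":0},{"dx":-0.011,"dy":0,"dz":0,"rx":0,"ry":0,"rz":0,"hand":0}]'
python3 chk.py 11 1
```

```text
time_s: 12.75
tool_pos: [608.1, 39.8, 141.1]
tcp_rot: [0.438, 0.899, 0.001, -0.001]
ft_force: [-1.4, 0.3, -2.6]
gripper_width: 0.196
[608.08  39.77 141.07] 128.1 F tool [ 1.1 -0.9  2.6] tq [ 0.02 -0.   -0.03]
s -9.2 plug at s=-8.4; pipe lateral in tool y (raw cam): 0.57 dang -0.0
```

View pics/cs11.png

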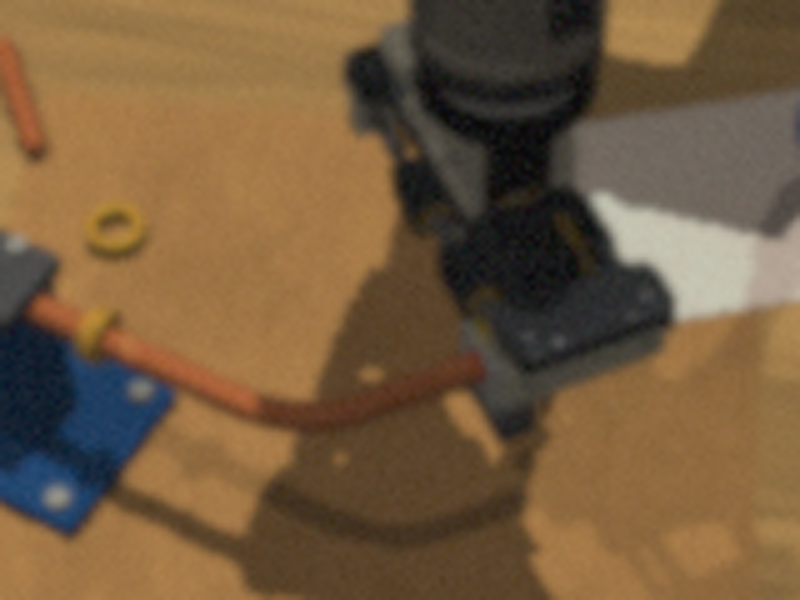

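View pics/cw11.png

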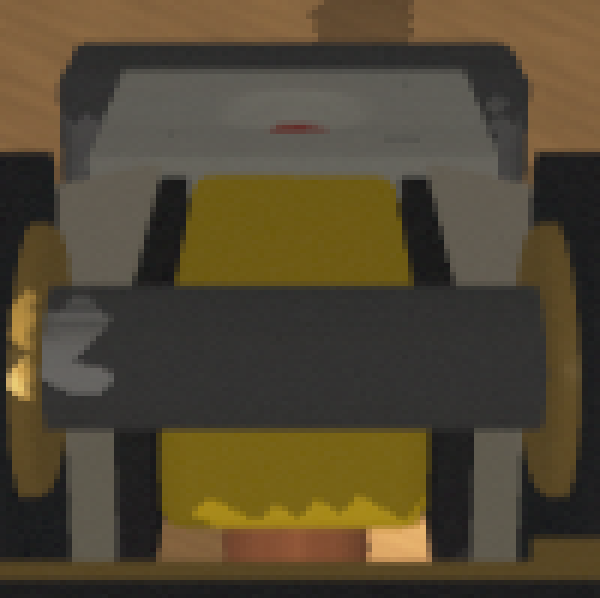

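The scene crop shows the pipe going into the block. The wrist crop shows the red plug in the outer mouth at (296,128), centred, and forces are about zero, so the bracket is threaded. Next I need a helper that turns the measured centreline into row shifts for me to type.

```bash
cat > plan.py <<'E'
from h import *
from scipy.spatial.transform import Rotation as R
from scipy.interpolate import UnivariateSpline
import sys
BY,BX=-0.5,0.7
A=np.load('pics/cl_w3_115.npy')[:47];B=np.load('pics/cl_w4_115.npy')[:47]
a=np.radians(132.34); corr=BY*np.array([np.sin(a),-np.cos(a)])+BX*np.array([np.cos(a),np.sin(a)])
C=(A[:,:2]+B[:,:2])/2+corr
s0=np.r_[0,np.cumsum(np.linalg.norm(np.diff(C,axis=0),axis=1))]
d0=(C[0]-C[10]);d0/=np.linalg.norm(d0);d1=(C[-1]-C[-11]);d1/=np.linalg.norm(d1)
e0=[C[0]+d0*k for k in (24,20,16,12,8,4)];e1=[C[-1]+d1*k for k in (4,8,12)]
PP=np.vstack([e0,C,e1]);S=np.r_[-24,-20,-16,-12,-8,-4,s0,s0[-1]+4,s0[-1]+8,s0[-1]+12]
fx=UnivariateSpline(S,PP[:,0],s=len(S)*0.1**2,k=4);fy=UnivariateSpline(S,PP[:,1],s=len(S)*0.1**2,k=4)
def c(s): return np.array([fx(s),fy(s)])
def tan(s): 
    t=np.array([fx(s,1),fy(s,1)]); return t/np.linalg.norm(t)
def kap(s): 
    x1,y1,x2,y2=fx(s,1),fy(s,1),fx(s,2),fy(s,2); return (x1*y2-y1*x2)/(x1**2+y1**2)**1.5
def ctr(s): # bore centre target, slightly to inside of bend
    k=np.mean([kap(s-6),kap(s),kap(s+6)]); t=tan(s); return c(s)+np.array([-t[1],t[0]])*k*10**2/4
def chord(s): v=c(s+7)-c(s-7); return v/np.linalg.norm(v)
def state():
    st=get_state(); return st['tool_pos'],R.from_quat(st['tcp_rot']).as_matrix(),st
def near(T):
    ss=np.linspace(-24,s0[-1]+10,2400); P=np.array([fx(ss),fy(ss)]).T; return ss[np.argmin(np.linalg.norm(P-T[:2],axis=1))]
if __name__=='__main__':
    T,M,st=state(); s=near(T); t=chord(s); lat=(ctr(s)-T[:2])@M[:2,1]
    yaw=np.degrees(np.arctan2(M[1,0],M[0,0])); want=np.degrees(np.arctan2(-t[1],-t[0]))
    print('t',round(st['time_s'],2),T.round(1),'s',s.round(1),'of home',round(s0[-1],1),'lat',lat.round(2),'yaw',yaw.round(1),'want',want.round(1))
    print('F tool',(M.T@st['ft_force']).round(1),'tq',(M.T@st['torque']).round(2),'k',kap(s).round(4), 'w',st['gripper_width'].round(3))
    if len(sys.argv)>1:
        ds=float(sys.argv[2]) if len(sys.argv)>2 else 0
        z=141.0
        for i in range(1,9):
            q=s+float(sys.argv[1])*i/8; p=ctr(q); t=chord(q); D=M.T@np.array([p[0]-T[0],p[1]-T[1],z-T[2]])
            w=np.degrees(np.arctan2(-t[1],-t[0])); rz=-np.radians((w-yaw+180)%360-180)
            print((D/1000).round(4).tolist(),round(rz,3))
E
python3 plan.py 20
python3 - <<'E'
from plan import *
print(corr,s0[-1]); 
for s in range(-8,190,12): print(s,c(s).round(1),np.degrees(np.arctan2(*tan(s)[::-1])).round(1),kap(s).round(4))
E
```

```text
t 12.85 [608.1  39.8 141.1] s -8.5 of home 184.0 lat 0.07 yaw 128.1 want 127.7
[-0.84105063  0.18064839] 184.04206142865866
-8 [608.5  39.4] -52.5 -0.0017
4 [615.8  29.8] -52.8 0.0006
16 [623.1  20.3] -52.0 0.0016
28 [630.5  11. ] -51.0 0.0012
40 [638.1   1.7] -50.6 -0.0006
52 [645.7  -7.7] -52.3 -0.0044
64 [652.7 -17.5] -57.2 -0.0101
76 [658.5 -28. ] -65.9 -0.0146
88 [662.3 -39.3] -76.6 -0.0165
100 [663.9 -51. ] -87.7 -0.0155
112 [663.4 -62.9] -97.1 -0.0115
124 [661.2 -74.8] -103.0 -0.0058
136 [658.2 -86.5] -105.6 -0.0018
148 [654.9 -98.1] -105.8 0.0007
160 [ 651.7 -109.6] -104.9 0.0016
172 [ 648.7 -121.2] -104.1 0.0006
184 [ 645.8 -132.8] -104.6 -0.0022Traceback (most recent call last):
  File "plan.py", line 30, in <module>
    print('F tool',(M.T@st['ft_force']).round(1),'tq',(M.T@st['torque']).round(2),'k',kap(s).round(4), 'w',st['gripper_width'].round(3))
                                                                                                           ^^^^^^^^^^^^^^^^^^^^^^^^^
AttributeError: 'float' object has no attribute 'round'
```

```bash
sed -i 's/0\.1\*\*2/0.04**2/g; s/st\[.gripper_width.\].round(3)/round(float(st["gripper_width"]),3)/' plan.py; python3 plan.py 20
python3 - <<'E'
from plan import *
ss=list(range(-8,190,8)); print([ (s,float(np.degrees(np.arctan2(*chord(s)[::-1])).round(1)),float(np.round(kap(s),4))) for s in ss]); print(max(np.linalg.norm(c(x)-p) for x,p in zip(S,PP)))
E
```

```text
t 12.85 [608.1  39.8 141.1] s -8.5 of home 184.0 lat 0.01 yaw 128.1 want 128.1
F tool [-0.1 -0.4  2.2] tq [ 0.06 -0.04 -0.06] k -0.0002 w 0.19
[-0.0025, 0.0, 0.0001] 0.001
[-0.0051, 0.0, 0.0] 0.001
[-0.0076, 0.0, 0.0] 0.002
[-0.0101, -0.0, 0.0] 0.002
[-0.0126, -0.0, 0.0] 0.003
[-0.0151, -0.0, 0.0] 0.003
[-0.0176, -0.0, 0.0] 0.004
[-0.0201, -0.0, 0.0] 0.004
[(-8, -51.9, -0.0002), (0, -52.0, -0.0002), (8, -52.1, -0.0001), (16, -52.1, 0.0001), (24, -52.0, 0.0005), (32, -51.6, 0.0011), (40, -51.2, 0.0007), (48, -51.4, -0.0014), (56, -53.0, -0.0053), (64, -56.7, -0.0107), (72, -62.4, -0.0146), (80, -69.4, -0.0163), (88, -76.8, -0.0162), (96, -84.1, -0.0156), (104, -91.1, -0.0151), (112, -97.4, -0.0126), (120, -101.9, -0.0072), (128, -104.3, -0.003), (136, -105.1, -0.0005), (144, -105.2, 0.0004), (152, -105.0, 0.0003), (160, -104.9, 0.0002), (168, -104.8, 0.0001), (176, -104.8, -0.0), (184, -104.8, -0.0002)]
0.16388050499638618
```

```bash
python3 -m crank '[{"dx":-0.0025,"dy":0,"dz":0,"rx":0,"ry":0,"rz":0,"hand":0},{"dx":-0.005,"dy":0,"dz":0,"rx":0,"ry":0,"rz":0,"hand":0},{"dx":-0.0075,"dy":0,"dz":0,"rx":0,"ry":0,"rz":0,"hand":0},{"dx":-0.01,"dy":0,"dz":0,"rx":0,"ry":0,"rz":0,"hand":0},{"dx":-0.0125,"dy":0,"dz":0,"rx":0,"ry":0,"rz":0.002,"hand":0},{"dx":-0.015,"dy":0,"dz":0,"rx":0,"ry":0,"rz":0.002,"hand":0},{"dx":-0.0175,"dy":0,"dz":0,"rx":0,"ry":0,"rz":0.003,"hand":0},{"dx":-0.019,"dy":0,"dz":0,"rx":0,"ry":0,"rz":0.003,"hand":0}]'
python3 plan.py 20
```

```text
time_s: 13.85
tool_pos: [619.9, 24.6, 141.0]
tcp_rot: [0.439, 0.898, 0.001, -0.0]
ft_force: [0.5, 0.0, -2.9]
gripper_width: 0.192
t 13.85 [619.9  24.6 141. ] s 10.6 of home 184.0 lat 0.01 yaw 127.9 want 127.9
F tool [-0.3  0.4  2.9] tq [ 0.11 -0.05 -0.03] k -0.0001 w 0.192
[-0.0025, 0.0, 0.0] 0.001
[-0.005, 0.0, 0.0] 0.0
[-0.0075, 0.0, 0.0] -0.0
[-0.01, 0.0, 0.0] -0.001
[-0.0125, 0.0, -0.0] -0.002
[-0.0149, 0.0, -0.0] -0.003
[-0.0174, 0.0, -0.0] -0.005
[-0.0199, 0.0001, -0.0] -0.007
```

```bash
python3 -m crank '[{"dx":-0.0025,"dy":0,"dz":0,"rx":0,"ry":0,"rz":0,"hand":0},{"dx":-0.005,"dy":0,"dz":0,"rx":0,"ry":0,"rz":0,"hand":0},{"dx":-0.0075,"dy":0,"dz":0,"rx":0,"ry":0,"rz":0,"hand":0},{"dx":-0.01,"dy":0,"dz":0,"rx":0,"ry":0,"rz":-0.001,"hand":0},{"dx":-0.0125,"dy":0,"dz":0,"rx":0,"ry":0,"rz":-0.002,"hand":0},{"dx":-0.015,"dy":0,"dz":0,"rx":0,"ry":0,"rz":-0.003,"hand":0},{"dx":-0.0175,"dy":0,"dz":0,"rx":0,"ry":0,"rz":-0.004,"hand":0},{"dx":-0.02,"dy":0.0001,"dz":0,"rx":0,"ry":0,"rz":-0.006,"hand":0}]'
python3 plan.py 16; python3 chk.py 13 1
```

```text
time_s: 14.85
tool_pos: [632.4, 8.8, 141.0]
tcp_rot: [0.436, 0.9, 0.001, -0.0]
ft_force: [0.0, 0.4, -3.2]
gripper_width: 0.193
t 14.85 [632.4   8.8 141. ] s 30.9 of home 184.0 lat -0.06 yaw 128.3 want 128.3
F tool [0.3 0.2 3.2] tq [0.04 0.03 0.01] k 0.001 w 0.193
[-0.002, -0.0001, 0.0] -0.003
[-0.004, -0.0001, -0.0] -0.005
[-0.006, -0.0, -0.0] -0.007
[-0.008, -0.0, -0.0] -0.008
[-0.01, -0.0, -0.0] -0.009
[-0.012, -0.0, -0.0] -0.01
[-0.014, 0.0, -0.0] -0.009
[-0.016, 0.0, -0.0] -0.007
[632.41   8.79 141.01] 128.27 F tool [0.3 0.2 3.2] tq [0.04 0.03 0.01]
s 30.2 plug at s=-8.4; pipe lateral in tool y (raw cam): 0.48 dang -0.22
```

View pics/cw13.png

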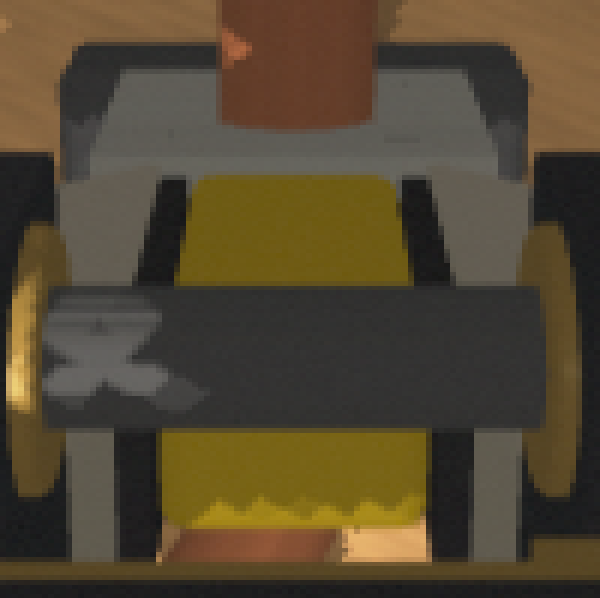

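The wrist crop shows the pipe coming out of the outer mouth at crop u≈297, against tab centre 294.5. That is centred within 0.3 mm and there is no force. I go on to the bend.

```bash
python3 -m crank '[{"dx":-0.002,"dy":0,"dz":0,"rx":0,"ry":0,"rz":-0.002,"hand":0},{"dx":-0.004,"dy":0,"dz":0,"rx":0,"ry":0,"rz":-0.003,"hand":0},{"dx":-0.006,"dy":0,"dz":0,"rx":0,"ry":0,"rz":-0.004,"hand":0},{"dx":-0.008,"dy":0,"dz":0,"rx":0,"ry":0,"rz":-0.004,"hand":0},{"dx":-0.01,"dy":0,"dz":0,"rx":0,"ry":0,"rz":-0.005,"hand":0},{"dx":-0.012,"dy":0,"dz":0,"rx":0,"ry":0,"rz":-0.006,"hand":0},{"dx":-0.014,"dy":0,"dz":0,"rx":0,"ry":0,"rz":-0.006,"hand":0},{"dx":-0.016,"dy":0,"dz":0,"rx":0,"ry":0,"rz":-0.004,"hand":0}]'
python3 plan.py 12
```

```text
time_s: 15.95
tool_pos: [642.5, -4.0, 141.0]
tcp_rot: [0.435, 0.901, 0.001, -0.0]
ft_force: [-1.2, 0.2, -2.6]
gripper_width: 0.196
t 15.95 [642.5  -4.  141. ] s 47.2 of home 184.0 lat 0.02 yaw 128.5 want 128.7
F tool [ 0.9 -0.8  2.6] tq [ 0.09 -0.   -0.02] k -0.0011 w 0.196
[-0.0015, 0.0, -0.0] -0.001
[-0.003, 0.0, -0.0] 0.002
[-0.0045, -0.0, -0.0] 0.007
[-0.006, -0.0, -0.0] 0.012
[-0.0075, -0.0001, -0.0] 0.019
[-0.009, -0.0001, -0.0] 0.026
[-0.0105, -0.0002, -0.0] 0.036
[-0.012, -0.0003, -0.0001] 0.046
```

```bash
python3 -m crank '[{"dx":-0.0015,"dy":0,"dz":0,"rx":0,"ry":0,"rz":0,"hand":0},{"dx":-0.003,"dy":0,"dz":0,"rx":0,"ry":0,"rz":0.002,"hand":0},{"dx":-0.0045,"dy":0,"dz":0,"rx":0,"ry":0,"rz":0.007,"hand":0},{"dx":-0.006,"dy":0,"dz":0,"rx":0,"ry":0,"rz":0.012,"hand":0},{"dx":-0.0075,"dy":-0.0001,"dz":0,"rx":0,"ry":0,"rz":0.019,"hand":0},{"dx":-0.009,"dy":-0.0001,"dz":0,"rx":0,"ry":0,"rz":0.026,"hand":0},{"dx":-0.0105,"dy":-0.0002,"dz":0,"rx":0,"ry":0,"rz":0.036,"hand":0},{"dx":-0.012,"dy":-0.0003,"dz":0,"rx":0,"ry":0,"rz":0.046,"hand":0}]'
python3 plan.py 12
```

```text
time_s: 16.95
tool_pos: [649.8, -13.7, 140.9]
tcp_rot: [0.456, 0.89, 0.001, -0.0]
ft_force: [0.2, 0.2, -3.0]
gripper_width: 0.194
t 16.95 [649.8 -13.7 140.9] s 59.3 of home 184.0 lat 0.06 yaw 125.8 want 125.8
F tool [0.  0.3 3. ] tq [ 0.05 -0.07 -0.01] k -0.0075 w 0.194
[-0.0015, 0.0, -0.0001] 0.012
[-0.003, -0.0, -0.0001] 0.025
[-0.0045, -0.0001, -0.0001] 0.04
[-0.006, -0.0002, -0.0001] 0.056
[-0.0075, -0.0003, -0.0001] 0.074
[-0.009, -0.0004, -0.0001] 0.092
[-0.0105, -0.0006, -0.0001] 0.112
[-0.012, -0.0008, -0.0001] 0.133
```

```bash
python3 -m crank '[{"dx":-0.0015,"dy":0,"dz":0,"rx":0,"ry":0,"rz":0.012,"hand":0},{"dx":-0.003,"dy":0,"dz":0,"rx":0,"ry":0,"rz":0.025,"hand":0},{"dx":-0.0045,"dy":-0.0001,"dz":0,"rx":0,"ry":0,"rz":0.04,"hand":0},{"dx":-0.006,"dy":-0.0002,"dz":0,"rx":0,"ry":0,"rz":0.056,"hand":0},{"dx":-0.0075,"dy":-0.0003,"dz":0,"rx":0,"ry":0,"rz":0.074,"hand":0},{"dx":-0.009,"dy":-0.0004,"dz":0,"rx":0,"ry":0,"rz":0.092,"hand":0},{"dx":-0.0105,"dy":-0.0006,"dz":0,"rx":0,"ry":0,"rz":0.112,"hand":0},{"dx":-0.012,"dy":-0.0008,"dz":0,"rx":0,"ry":0,"rz":0.133,"hand":0}]'
python3 plan.py 12; python3 chk.py 14 1
```

```text
time_s: 17.95
tool_pos: [656.1, -23.9, 140.9]
tcp_rot: [0.514, 0.858, 0.001, -0.0]
ft_force: [-0.3, -0.4, -2.9]
gripper_width: 0.191
t 17.95 [656.1 -23.9 140.9] s 71.3 of home 184.0 lat 0.06 yaw 118.1 want 118.1
F tool [-0.3 -0.4  2.9] tq [ 0.08 -0.07 -0.01] k -0.0143 w 0.191
[-0.0015, 0.0, -0.0001] 0.021
[-0.0029, -0.0, -0.0001] 0.043
[-0.0044, -0.0001, -0.0001] 0.066
[-0.0059, -0.0002, -0.0001] 0.089
[-0.0074, -0.0004, -0.0001] 0.113
[-0.0089, -0.0006, -0.0001] 0.137
[-0.0103, -0.0008, -0.0001] 0.161
[-0.0118, -0.0011, -0.0001] 0.185
[656.14 -23.94 140.89] 118.1 F tool [-0.3 -0.4  2.9] tq [ 0.08 -0.07 -0.01]
s 70.9 plug at s=-8.4; pipe lateral in tool y (raw cam): 1.11 dang -1.19
```

View pics/cw14.png

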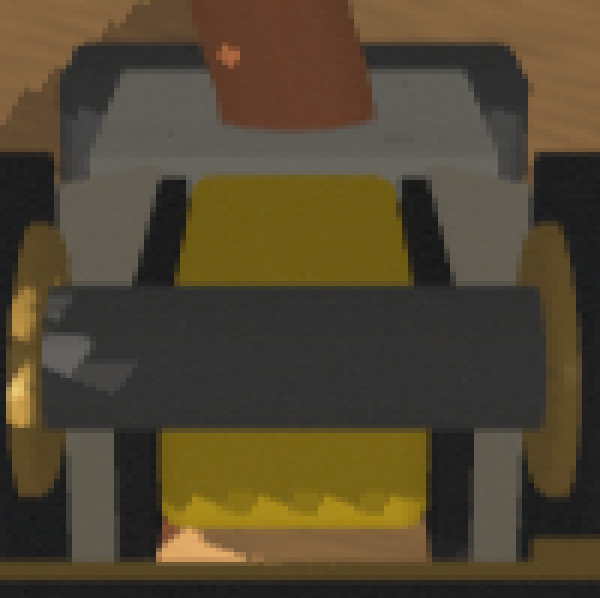

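```bash
python3 -m crank '[{"dx":-0.0015,"dy":0.0001,"dz":0,"rx":0,"ry":0,"rz":0.021,"hand":0},{"dx":-0.0029,"dy":0.0002,"dz":0,"rx":0,"ry":0,"rz":0.043,"hand":0},{"dx":-0.0044,"dy":0.0002,"dz":0,"rx":0,"ry":0,"rz":0.066,"hand":0},{"dx":-0.0059,"dy":0.0001,"dz":0,"rx":0,"ry":0,"rz":0.089,"hand":0},{"dx":-0.0074,"dy":-0.0001,"dz":0,"rx":0,"ry":0,"rz":0.113,"hand":0},{"dx":-0.0089,"dy":-0.0003,"dz":0,"rx":0,"ry":0,"rz":0.137,"hand":0},{"dx":-0.0103,"dy":-0.0005,"dz":0,"rx":0,"ry":0,"rz":0.161,"hand":0},{"dx":-0.0118,"dy":-0.0008,"dz":0,"rx":0,"ry":0,"rz":0.185,"hand":0}]'
python3 plan.py 12; python3 chk.py 15 1
```

```text
time_s: 19.05
tool_pos: [661.1, -34.9, 140.9]
tcp_rot: [0.592, 0.806, 0.001, -0.001]
ft_force: [-0.9, 0.9, -2.4]
gripper_width: 0.194
t 19.05 [661.1 -34.9 140.9] s 83.5 of home 184.0 lat -0.27 yaw 107.4 want 107.3
F tool [ 1.2 -0.6  2.4] tq [ 0.07 -0.05  0.03] k -0.0165 w 0.194
[-0.0015, -0.0003, -0.0001] 0.027
[-0.003, -0.0003, -0.0001] 0.051
[-0.0045, -0.0004, -0.0001] 0.075
[-0.006, -0.0006, -0.0002] 0.099
[-0.0074, -0.0007, -0.0002] 0.123
[-0.0089, -0.0009, -0.0002] 0.147
[-0.0104, -0.0012, -0.0002] 0.171
[-0.0119, -0.0014, -0.0002] 0.194
[661.07 -34.92 140.86] 107.44 F tool [ 1.2 -0.6  2.4] tq [ 0.07 -0.05  0.03]
s 83.1 plug at s=-8.4; pipe lateral in tool y (raw cam): 0.88 dang -0.61
```

View pics/cw15.png

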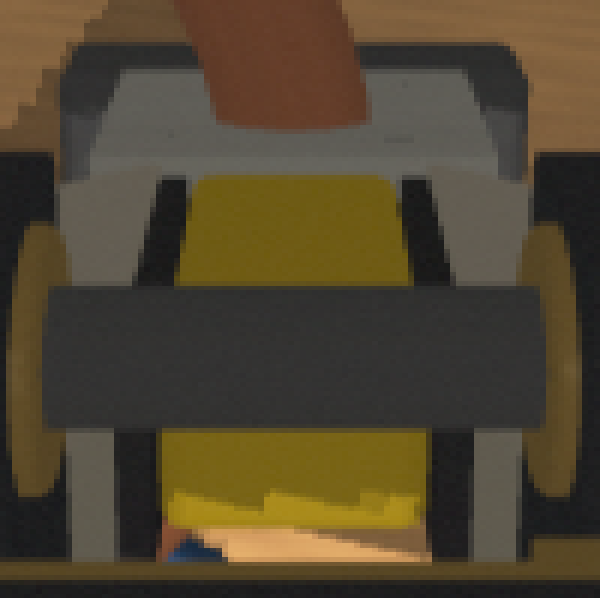

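At the mouth the pipe's centre is at crop u≈293 (slightly to the inside, as it should be in the bend) and force is about zero. I'll keep the +0.3 mm offset.

```bash
python3 -m crank '[{"dx":-0.0015,"dy":0,"dz":0,"rx":0,"ry":0,"rz":0.025,"hand":0},{"dx":-0.003,"dy":0,"dz":0,"rx":0,"ry":0,"rz":0.05,"hand":0},{"dx":-0.0045,"dy":-0.0001,"dz":0,"rx":0,"ry":0,"rz":0.075,"hand":0},{"dx":-0.006,"dy":-0.0003,"dz":0,"rx":0,"ry":0,"rz":0.099,"hand":0},{"dx":-0.0074,"dy":-0.0004,"dz":-0.0001,"rx":0,"ry":0,"rz":0.123,"hand":0},{"dx":-0.0089,"dy":-0.0006,"dz":-0.0001,"rx":0,"ry":0,"rz":0.147,"hand":0},{"dx":-0.0104,"dy":-0.0009,"dz":-0.0001,"rx":0,"ry":0,"rz":0.171,"hand":0},{"dx":-0.0119,"dy":-0.0012,"dz":-0.0001,"rx":0,"ry":0,"rz":0.194,"hand":0}]'
python3 plan.py 12
```

```text
time_s: 20.15
tool_pos: [663.5, -46.8, 140.9]
tcp_rot: [0.667, 0.745, 0.001, -0.001]
ft_force: [-0.7, -0.2, -2.7]
gripper_width: 0.195
t 20.15 [663.5 -46.8 140.9] s 95.7 of home 184.0 lat -0.25 yaw 96.3 want 96.2
F tool [-0.2 -0.7  2.7] tq [ 0.06 -0.06 -0.05] k -0.0156 w 0.195
[-0.0015, -0.0003, -0.0001] 0.025
[-0.003, -0.0003, -0.0001] 0.049
[-0.0045, -0.0004, -0.0001] 0.071
[-0.0059, -0.0005, -0.0001] 0.094
[-0.0074, -0.0007, -0.0001] 0.117
[-0.0089, -0.0009, -0.0001] 0.139
[-0.0104, -0.0011, -0.0001] 0.161
[-0.0118, -0.0013, -0.0001] 0.182
```

```bash
python3 -m crank '[{"dx":-0.0015,"dy":0,"dz":0,"rx":0,"ry":0,"rz":0.025,"hand":0},{"dx":-0.003,"dy":0,"dz":0,"rx":0,"ry":0,"rz":0.049,"hand":0},{"dx":-0.0045,"dy":-0.0001,"dz":0,"rx":0,"ry":0,"rz":0.071,"hand":0},{"dx":-0.0059,"dy":-0.0003,"dz":0,"rx":0,"ry":0,"rz":0.094,"hand":0},{"dx":-0.0074,"dy":-0.0004,"dz":-0.0001,"rx":0,"ry":0,"rz":0.117,"hand":0},{"dx":-0.0089,"dy":-0.0006,"dz":-0.0001,"rx":0,"ry":0,"rz":0.139,"hand":0},{"dx":-0.0104,"dy":-0.0008,"dz":-0.0001,"rx":0,"ry":0,"rz":0.161,"hand":0},{"dx":-0.0118,"dy":-0.001,"dz":-0.0001,"rx":0,"ry":0,"rz":0.182,"hand":0}]'
python3 plan.py 12; python3 chk.py 16 1
```

```text
time_s: 21.15
tool_pos: [663.8, -58.8, 141.0]
tcp_rot: [0.733, 0.68, 0.001, -0.001]
ft_force: [0.9, -0.1, -2.6]
gripper_width: 0.19
t 21.15 [663.8 -58.8 141. ] s 107.7 of home 184.0 lat -0.33 yaw 85.8 want 85.8
F tool [-0.   0.9  2.6] tq [ 0.   -0.08  0.02] k -0.0144 w 0.19
[-0.0015, -0.0003, 0.0] 0.019
[-0.003, -0.0004, 0.0] 0.039
[-0.0045, -0.0004, -0.0] 0.057
[-0.006, -0.0005, -0.0] 0.075
[-0.0074, -0.0006, -0.0] 0.091
[-0.0089, -0.0008, -0.0] 0.106
[-0.0104, -0.0009, -0.0] 0.119
[-0.0119, -0.0011, -0.0] 0.132
[663.84 -58.77 141.01] 85.76 F tool [-0.   0.9  2.6] tq [ 0.   -0.08  0.02]
s 107.5 plug at s=-8.4; pipe lateral in tool y (raw cam): 0.92 dang 0.62
```

View pics/cw16.png

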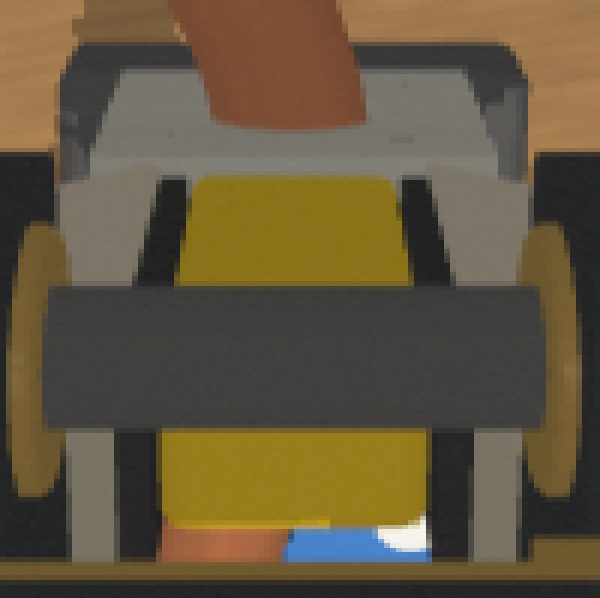

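```bash
python3 -m crank '[{"dx":-0.0015,"dy":-0.0001,"dz":0,"rx":0,"ry":0,"rz":0.019,"hand":0},{"dx":-0.003,"dy":-0.0002,"dz":0,"rx":0,"ry":0,"rz":0.039,"hand":0},{"dx":-0.0045,"dy":-0.0003,"dz":0,"rx":0,"ry":0,"rz":0.057,"hand":0},{"dx":-0.006,"dy":-0.0004,"dz":0,"rx":0,"ry":0,"rz":0.075,"hand":0},{"dx":-0.0074,"dy":-0.0005,"dz":0,"rx":0,"ry":0,"rz":0.091,"hand":0},{"dx":-0.0089,"dy":-0.0006,"dz":0,"rx":0,"ry":0,"rz":0.106,"hand":0},{"dx":-0.0104,"dy":-0.0008,"dz":0,"rx":0,"ry":0,"rz":0.119,"hand":0},{"dx":-0.0119,"dy":-0.001,"dz":0,"rx":0,"ry":0,"rz":0.132,"hand":0}]'
python3 plan.py 12;python3 chk.py 17 1
```

```text
time_s: 22.25
tool_pos: [661.9, -70.8, 141.0]
tcp_rot: [0.776, 0.631, 0.001, -0.001]
ft_force: [0.6, 0.2, -3.0]
gripper_width: 0.192
t 22.25 [661.9 -70.8 141. ] s 119.9 of home 184.0 lat -0.08 yaw 78.2 want 78.1
F tool [0.3 0.5 3. ] tq [ 0.03 -0.08 -0.02] k -0.0073 w 0.192
[-0.0015, -0.0001, -0.0] 0.011
[-0.003, -0.0001, -0.0] 0.02
[-0.0045, -0.0001, -0.0] 0.028
[-0.006, -0.0001, -0.0] 0.035
[-0.0075, -0.0002, -0.0] 0.041
[-0.009, -0.0002, -0.0] 0.045
[-0.0105, -0.0003, -0.0] 0.049
[-0.012, -0.0004, -0.0001] 0.052
[661.9  -70.78 140.97] 78.18 F tool [0.3 0.5 3. ] tq [ 0.03 -0.08 -0.02]
s 119.8 plug at s=-8.4; pipe lateral in tool y (raw cam): 1.03 dang -0.8
```

View pics/cw17.png

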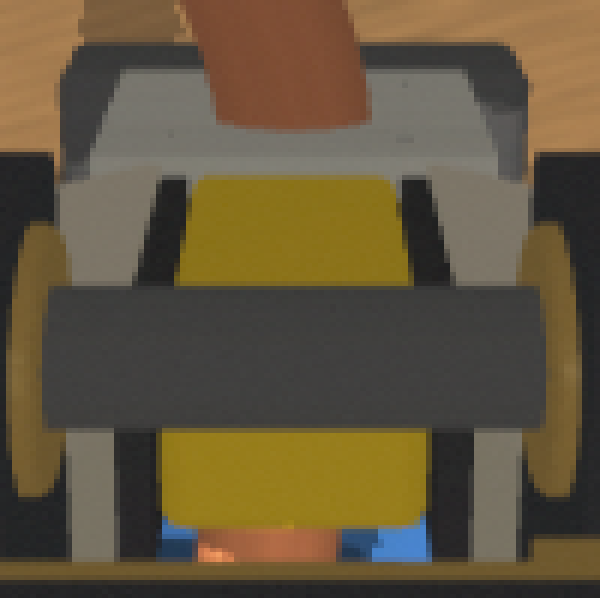

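```bash
python3 -m crank '[{"dx":-0.0015,"dy":0,"dz":0,"rx":0,"ry":0,"rz":0.011,"hand":0},{"dx":-0.003,"dy":0,"dz":0,"rx":0,"ry":0,"rz":0.02,"hand":0},{"dx":-0.0045,"dy":-0.0001,"dz":0,"rx":0,"ry":0,"rz":0.028,"hand":0},{"dx":-0.006,"dy":-0.0001,"dz":0,"rx":0,"ry":0,"rz":0.035,"hand":0},{"dx":-0.0075,"dy":-0.0002,"dz":0,"rx":0,"ry":0,"rz":0.041,"hand":0},{"dx":-0.009,"dy":-0.0002,"dz":0,"rx":0,"ry":0,"rz":0.045,"hand":0},{"dx":-0.0105,"dy":-0.0003,"dz":0,"rx":0,"ry":0,"rz":0.049,"hand":0},{"dx":-0.012,"dy":-0.0004,"dz":0,"rx":0,"ry":0,"rz":0.052,"hand":0}]'
python3 plan.py 16;python3 chk.py 18 1
```

```text
time_s: 23.35
tool_pos: [659.0, -82.6, 141.0]
tcp_rot: [0.792, 0.61, 0.001, -0.001]
ft_force: [0.3, 0.5, -2.8]
gripper_width: 0.194
t 23.35 [659.  -82.6 141. ] s 132.1 of home 184.0 lat -0.01 yaw 75.2 want 75.2
F tool [0.6 0.2 2.8] tq [ 0.08 -0.09  0.04] k -0.0015 w 0.194
[-0.002, -0.0, -0.0] 0.004
[-0.004, -0.0, -0.0] 0.005
[-0.006, -0.0, -0.0] 0.006
[-0.008, -0.0, -0.0] 0.007
[-0.01, -0.0, -0.0001] 0.007
[-0.012, -0.0, -0.0001] 0.006
[-0.014, -0.0, -0.0001] 0.006
[-0.016, -0.0001, -0.0001] 0.005
[659.05 -82.64 140.97] 75.2 F tool [0.6 0.2 2.8] tq [ 0.08 -0.09  0.04]
s 132.1 plug at s=-8.4; pipe lateral in tool y (raw cam): 0.82 dang 0.23
```

View pics/cw18.png

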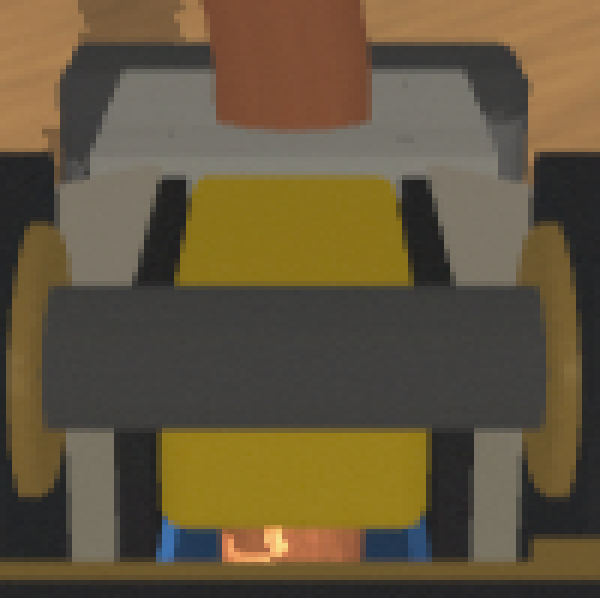

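Round the bend: at the mouth the pipe is at crop u≈293, ahead at ≈292, tab at 294.5, with no force. Now along the straight limb.

```bash
python3 -m crank '[{"dx":-0.002,"dy":0,"dz":0,"rx":0,"ry":0,"rz":0.002,"hand":0},{"dx":-0.004,"dy":0,"dz":0,"rx":0,"ry":0,"rz":0.002,"hand":0},{"dx":-0.006,"dy":0,"dz":0,"rx":0,"ry":0,"rz":0.003,"hand":0},{"dx":-0.0085,"dy":0,"dz":0,"rx":0,"ry":0,"rz":0.003,"hand":0},{"dx":-0.011,"dy":0,"dz":0,"rx":0,"ry":0,"rz":0.003,"hand":0},{"dx":-0.0135,"dy":0,"dz":0,"rx":0,"ry":0,"rz":0.003,"hand":0},{"dx":-0.016,"dy":0,"dz":0,"rx":0,"ry":0,"rz":0.003,"hand":0},{"dx":-0.018,"dy":0,"dz":0,"rx":0,"ry":0,"rz":0.003,"hand":0}]'
python3 plan.py 20
```

```text
time_s: 24.45
tool_pos: [654.4, -100.3, 140.9]
tcp_rot: [0.793, 0.609, 0.001, -0.001]
ft_force: [-0.4, -0.2, -2.6]
gripper_width: 0.198
t 24.45 [ 654.4 -100.3  140.9] s 150.3 of home 184.0 lat -0.08 yaw 75.0 want 75.0
F tool [-0.3 -0.3  2.6] tq [ 0.03 -0.16  0.01] k 0.0003 w 0.198
[-0.0025, -0.0001, -0.0001] 0.0
[-0.005, -0.0001, -0.0001] -0.0
[-0.0075, -0.0001, -0.0001] -0.001
[-0.01, -0.0001, -0.0001] -0.002
[-0.0125, -0.0001, -0.0001] -0.002
[-0.015, -0.0001, -0.0001] -0.003
[-0.0175, -0.0001, -0.0001] -0.003
[-0.02, -0.0001, -0.0001] -0.004
```

```bash
python3 -m crank '[{"dx":-0.0025,"dy":-0.0001,"dz":0,"rx":0,"ry":0,"rz":0,"hand":0},{"dx":-0.005,"dy":-0.0001,"dz":0,"rx":0,"ry":0,"rz":0,"hand":0},{"dx":-0.0075,"dy":-0.0001,"dz":0,"rx":0,"ry":0,"rz":0,"hand":0},{"dx":-0.01,"dy":-0.0001,"dz":0,"rx":0,"ry":0,"rz":-0.001,"hand":0},{"dx":-0.0125,"dy":-0.0001,"dz":0,"rx":0,"ry":0,"rz":-0.002,"hand":0},{"dx":-0.015,"dy":-0.0001,"dz":0,"rx":0,"ry":0,"rz":-0.002,"hand":0},{"dx":-0.0175,"dy":-0.0001,"dz":0,"rx":0,"ry":0,"rz":-0.002,"hand":0},{"dx":-0.02,"dy":-0.0001,"dz":0,"rx":0,"ry":0,"rz":-0.003,"hand":0}]'
python3 plan.py 10;python3 chk.py 20 1
python3 - <<'E'
from h import *
im=snap('top','t20'); cv2.imwrite('pics/t20c.png',cv2.resize(im['color'][150:250,310:470],None,fx=5,fy=5,interpolation=cv2.INTER_CUBIC))
E
```

```text
time_s: 25.45
tool_pos: [649.1, -119.8, 140.9]
tcp_rot: [0.792, 0.61, 0.001, -0.001]
ft_force: [-0.1, 0.1, -2.6]
gripper_width: 0.192
t 25.45 [ 649.1 -119.8  140.9] s 170.5 of home 184.0 lat 0.05 yaw 75.2 want 75.2
F tool [ 0.  -0.2  2.6] tq [ 0.04 -0.06  0.01] k 0.0001 w 0.192
[-0.0012, 0.0, -0.0001] -0.001
[-0.0025, 0.0, -0.0001] -0.001
[-0.0037, 0.0, -0.0001] -0.001
[-0.005, 0.0, -0.0001] -0.001
[-0.0062, 0.0, -0.0001] -0.001
[-0.0075, 0.0, -0.0001] -0.001
[-0.0087, 0.0, -0.0001] -0.0
[-0.01, 0.0, -0.0001] -0.0
[ 649.08 -119.77  140.89] 75.2 F tool [ 0.  -0.2  2.6] tq [ 0.04 -0.06  0.01]
s 170.5 plug at s=-8.4; pipe lateral in tool y (raw cam): 0.89 dang -0.01
```

View pics/cs20.png

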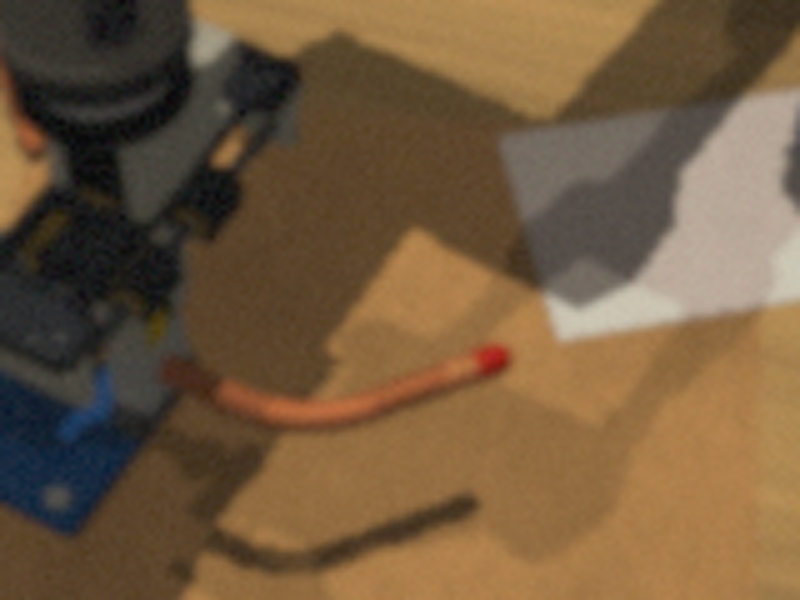

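View pics/cw20.png

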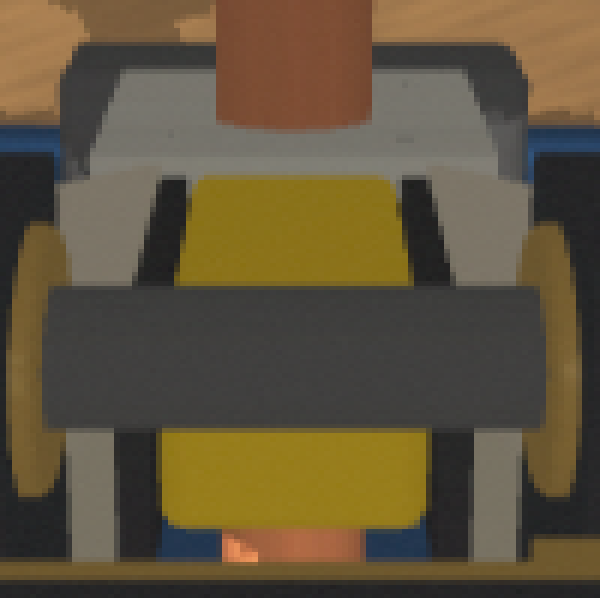

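The bracket is on the straight limb (pipe at the mouth centred at 293, no force), about 13 mm from home by the centreline. I'll advance 9 mm, then creep while watching the force.

```bash
python3 -m crank '[{"dx":-0.0015,"dy":0,"dz":0,"rx":0,"ry":0,"rz":0,"hand":0},{"dx":-0.003,"dy":0,"dz":0,"rx":0,"ry":0,"rz":0,"hand":0},{"dx":-0.0045,"dy":0,"dz":0,"rx":0,"ry":0,"rz":0,"hand":0},{"dx":-0.006,"dy":0,"dz":0,"rx":0,"ry":0,"rz":0,"hand":0},{"dx":-0.007,"dy":0,"dz":0,"rx":0,"ry":0,"rz":0,"hand":0},{"dx":-0.008,"dy":0,"dz":0,"rx":0,"ry":0,"rz":0,"hand":0},{"dx":-0.009,"dy":0,"dz":0,"rx":0,"ry":0,"rz":0,"hand":0},{"dx":-0.009,"dy":0,"dz":0,"rx":0,"ry":0,"rz":0,"hand":0}]'
python3 plan.py; python3 chk.py 21 1
```

```text
time_s: 26.6
tool_pos: [646.8, -128.5, 140.9]
tcp_rot: [0.792, 0.61, 0.001, -0.001]
ft_force: [0.5, -0.3, -2.4]
gripper_width: 0.196
t 26.6 [ 646.8 -128.5  140.9] s 179.6 of home 184.0 lat 0.03 yaw 75.2 want 75.2
F tool [-0.1  0.6  2.4] tq [ 0.06 -0.1   0.02] k -0.0001 w 0.196
[ 646.79 -128.53  140.91] 75.18 F tool [-0.1  0.6  2.4] tq [ 0.06 -0.1   0.02]
s 179.6 plug at s=-8.4; pipe lateral in tool y (raw cam): 0.87 dang 0.18
```

View pics/w21.png

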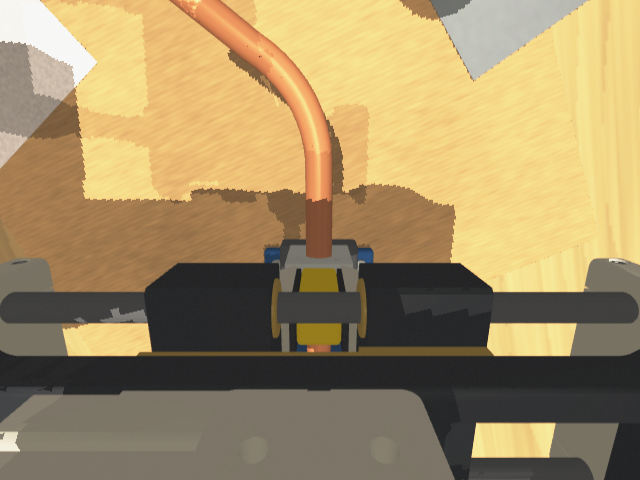

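Time is 26.6 s of 64, so there is plenty left. I'll creep 2 mm a call.

```bash
python3 -m crank '[{"dx":-0.0003,"dy":0,"dz":0,"rx":0,"ry":0,"rz":0,"hand":0},{"dx":-0.0006,"dy":0,"dz":0,"rx":0,"ry":0,"rz":0,"hand":0},{"dx":-0.0009,"dy":0,"dz":0,"rx":0,"ry":0,"rz":0,"hand":0},{"dx":-0.0012,"dy":0,"dz":0,"rx":0,"ry":0,"rz":0,"hand":0},{"dx":-0.0015,"dy":0,"dz":0,"rx":0,"ry":0,"rz":0,"hand":0},{"dx":-0.0018,"dy":0,"dz":0,"rx":0,"ry":0,"rz":0,"hand":0},{"dx":-0.002,"dy":0,"dz":0,"rx":0,"ry":0,"rz":0,"hand":0},{"dx":-0.002,"dy":0,"dz":0,"rx":0,"ry":0,"rz":0,"hand":0}]'
python3 plan.py
```

```text
time_s: 27.7
tool_pos: [646.3, -130.4, 140.9]
tcp_rot: [0.792, 0.61, 0.001, -0.001]
ft_force: [0.6, 0.1, -3.1]
gripper_width: 0.188
t 27.7 [ 646.3 -130.4  140.9] s 181.5 of home 184.0 lat 0.04 yaw 75.2 want 75.2
F tool [0.2 0.5 3.1] tq [ 0.08 -0.17  0.02] k -0.0001 w 0.188
```

```bash
python3 -m crank '[{"dx":-0.0002,"dy":0,"dz":0,"rx":0,"ry":0,"rz":0,"hand":0},{"dx":-0.0004,"dy":0,"dz":0,"rx":0,"ry":0,"rz":0,"hand":0},{"dx":-0.0006,"dy":0,"dz":0,"rx":0,"ry":0,"rz":0,"hand":0},{"dx":-0.0008,"dy":0,"dz":0,"rx":0,"ry":0,"rz":0,"hand":0},{"dx":-0.001,"dy":0,"dz":0,"rx":0,"ry":0,"rz":0,"hand":0},{"dx":-0.001,"dy":0,"dz":0,"rx":0,"ry":0,"rz":0,"hand":0},{"dx":-0.001,"dy":0,"dz":0,"rx":0,"ry":0,"rz":0,"hand":0},{"dx":-0.001,"dy":0,"dz":0,"rx":0,"ry":0,"rz":0,"hand":0}]'
python3 plan.py
```

```text
time_s: 28.7
tool_pos: [646.0, -131.3, 140.9]
tcp_rot: [0.792, 0.61, 0.001, -0.001]
ft_force: [-0.0, 0.0, -3.4]
gripper_width: 0.197
t 28.7 [ 646.  -131.3  140.9] s 182.5 of home 184.0 lat 0.05 yaw 75.2 want 75.2
F tool [ 0.  -0.1  3.4] tq [ 0.01 -0.12 -0.01] k -0.0002 w 0.197
```

```bash
python3 -m crank '[{"dx":-0.0002,"dy":0,"dz":0,"rx":0,"ry":0,"rz":0,"hand":0},{"dx":-0.0004,"dy":0,"dz":0,"rx":0,"ry":0,"rz":0,"hand":0},{"dx":-0.0006,"dy":0,"dz":0,"rx":0,"ry":0,"rz":0,"hand":0},{"dx":-0.0008,"dy":0,"dz":0,"rx":0,"ry":0,"rz":0,"hand":0},{"dx":-0.001,"dy":0,"dz":0,"rx":0,"ry":0,"rz":0,"hand":0},{"dx":-0.001,"dy":0,"dz":0,"rx":0,"ry":0,"rz":0,"hand":0},{"dx":-0.001,"dy":0,"dz":0,"rx":0,"ry":0,"rz":0,"hand":0},{"dx":-0.001,"dy":0,"dz":0,"rx":0,"ry":0,"rz":0,"hand":0}]'
python3 plan.py
```

```text
time_s: 29.7
tool_pos: [645.8, -132.3, 140.9]
tcp_rot: [0.792, 0.61, 0.001, -0.001]
ft_force: [-0.5, 1.1, -3.2]
gripper_width: 0.194
t 29.7 [ 645.8 -132.3  140.9] s 183.4 of home 184.0 lat 0.05 yaw 75.2 want 75.2
F tool [ 0.9 -0.8  3.2] tq [ 0.09 -0.09 -0.01] k -0.0002 w 0.194
```

```bash
python3 -m crank '[{"dx":-0.0002,"dy":0,"dz":0,"rx":0,"ry":0,"rz":0,"hand":0},{"dx":-0.0004,"dy":0,"dz":0,"rx":0,"ry":0,"rz":0,"hand":0},{"dx":-0.0006,"dy":0,"dz":0,"rx":0,"ry":0,"rz":0,"hand":0},{"dx":-0.0008,"dy":0,"dz":0,"rx":0,"ry":0,"rz":0,"hand":0},{"dx":-0.0008,"dy":0,"dz":0,"rx":0,"ry":0,"rz":0,"hand":0},{"dx":-0.0008,"dy":0,"dz":0,"rx":0,"ry":0,"rz":0,"hand":0},{"dx":-0.0008,"dy":0,"dz":0,"rx":0,"ry":0,"rz":0,"hand":0},{"dx":-0.0008,"dy":0,"dz":0,"rx":0,"ry":0,"rz":0,"hand":0}]'
python3 plan.py
```

```text
time_s: 30.7
tool_pos: [645.6, -133.1, 140.9]
tcp_rot: [0.792, 0.61, 0.001, -0.001]
ft_force: [-0.4, 0.1, -2.5]
gripper_width: 0.193
t 30.7 [ 645.6 -133.1  140.9] s 184.2 of home 184.0 lat 0.03 yaw 75.2 want 75.2
F tool [-0.  -0.4  2.5] tq [ 0.02 -0.11  0.  ] k -0.0002 w 0.193
```

```bash
python3 -m crank '[{"dx":-0.0002,"dy":0,"dz":0,"rx":0,"ry":0,"rz":0,"hand":0},{"dx":-0.0004,"dy":0,"dz":0,"rx":0,"ry":0,"rz":0,"hand":0},{"dx":-0.0006,"dy":0,"dz":0,"rx":0,"ry":0,"rz":0,"hand":0},{"dx":-0.0008,"dy":0,"dz":0,"rx":0,"ry":0,"rz":0,"hand":0},{"dx":-0.0008,"dy":0,"dz":0,"rx":0,"ry":0,"rz":0,"hand":0},{"dx":-0.0008,"dy":0,"dz":0,"rx":0,"ry":0,"rz":0,"hand":0},{"dx":-0.0008,"dy":0,"dz":0,"rx":0,"ry":0,"rz":0,"hand":0},{"dx":-0.0008,"dy":0,"dz":0,"rx":0,"ry":0,"rz":0,"hand":0}]'
python3 plan.py
python3 - <<'E'
from h import *
im=snap('top','t22'); cv2.imwrite('pics/t22c.png',cv2.resize(im['color'][150:250,330:450],None,fx=6,fy=6,interpolation=cv2.INTER_CUBIC))
im=snap('scene','s22'); cv2.imwrite('pics/s22c.png',cv2.resize(im['color'][200:300,190:310],None,fx=6,fy=6,interpolation=cv2.INTER_CUBIC))
E
```

```text
time_s: 31.7
tool_pos: [645.5, -133.4, 140.9]
tcp_rot: [0.792, 0.61, 0.001, -0.001]
ft_force: [1.4, 4.6, -3.3]
gripper_width: 0.195
t 31.7 [ 645.5 -133.4  140.9] s 184.6 of home 184.0 lat 0.06 yaw 75.2 want 75.2
F tool [4.8 0.2 3.4] tq [0.04 0.81 0.03] k -0.0002 w 0.195
```

View pics/t22c.png

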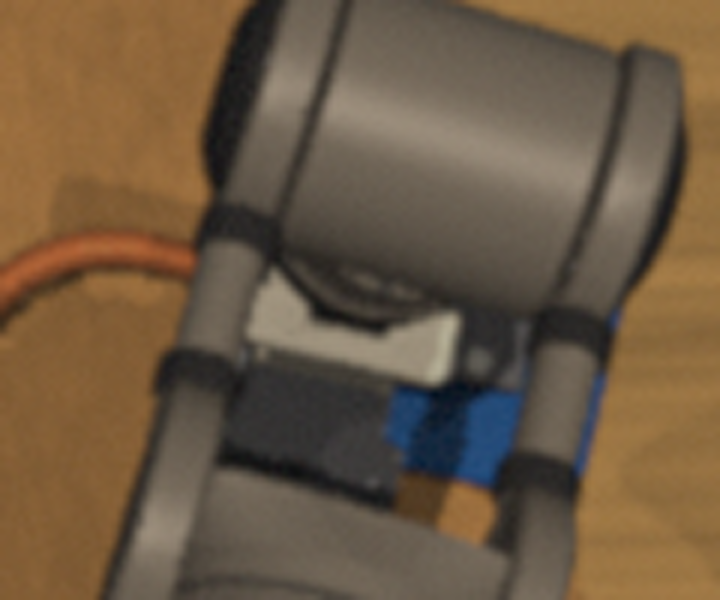

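View pics/s22c.png

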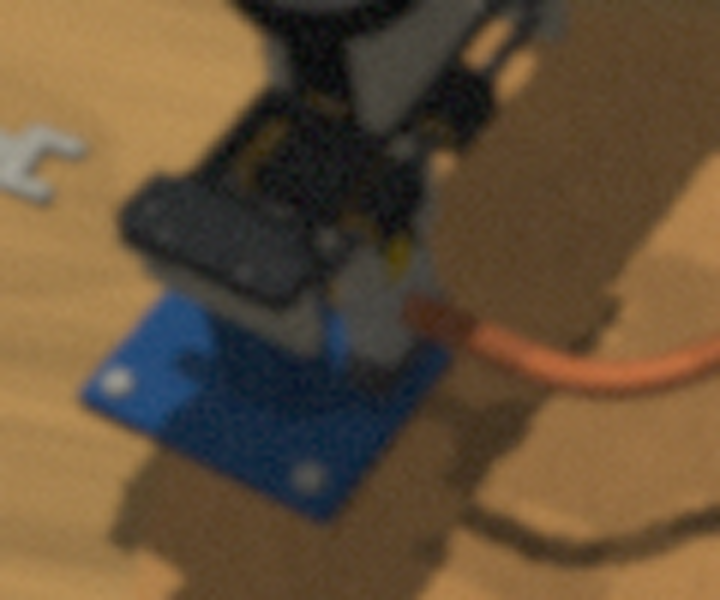

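Contact with the stop ring: 4.8 N along the pipe at s = 184.6, against an expected home of 184. I back off a hair to unload, lower about 0.8 mm so it barely drops, and open the hand.

```bash
python3 -m crank '[{"dx":0.0002,"dy":0,"dz":0,"rx":0,"ry":0,"rz":0,"hand":0},{"dx":0.0002,"dy":0,"dz":0.0003,"rx":0,"ry":0,"rz":0,"hand":0},{"dx":0.0002,"dy":0,"dz":0.0006,"rx":0,"ry":0,"rz":0,"hand":0},{"dx":0.0002,"dy":0,"dz":0.0008,"rx":0,"ry":0,"rz":0,"hand":0},{"dx":0.0002,"dy":0,"dz":0.0008,"rx":0,"ry":0,"rz":0,"hand":0},{"dx":0.0002,"dy":0,"dz":0.0008,"rx":0,"ry":0,"rz":0,"hand":0},{"dx":0.0002,"dy":0,"dz":0.0008,"rx":0,"ry":0,"rz":0,"hand":0},{"dx":0.0002,"dy":0,"dz":0.0008,"rx":0,"ry":0,"rz":0,"hand":0}]'
python3 plan.py
```

```text
time_s: 32.8
tool_pos: [645.6, -133.4, 140.1]
tcp_rot: [0.792, 0.61, 0.001, -0.001]
ft_force: [1.0, 1.0, -2.8]
gripper_width: 0.195
t 32.8 [ 645.6 -133.4  140.1] s 184.6 of home 184.0 lat -0.07 yaw 75.2 want 75.2
F tool [1.2 0.7 2.8] tq [-0.09  0.3  -0.02] k -0.0002 w 0.195
```

```bash
python3 -m crank '[{"dx":0,"dy":0,"dz":0,"rx":0,"ry":0,"rz":0,"hand":25},{"dx":0,"dy":0,"dz":0,"rx":0,"ry":0,"rz":0,"hand":30},{"dx":0,"dy":0,"dz":0,"rx":0,"ry":0,"rz":0,"hand":40},{"dx":0,"dy":0,"dz":0,"rx":0,"ry":0,"rz":0,"hand":50},{"dx":0,"dy":0,"dz":0,"rx":0,"ry":0,"rz":0,"hand":60},{"dx":0,"dy":0,"dz":0,"rx":0,"ry":0,"rz":0,"hand":60},{"dx":0,"dy":0,"dz":0,"rx":0,"ry":0,"rz":0,"hand":60},{"dx":0,"dy":0,"dz":0,"rx":0,"ry":0,"rz":0,"hand":60}]'
python3 plan.py; python3 chk.py 23 1
```

```text
time_s: 33.8
tool_pos: [645.6, -133.4, 140.1]
tcp_rot: [0.792, 0.61, 0.001, -0.001]
ft_force: [0.3, 0.2, -0.2]
gripper_width: 0.597
t 33.8 [ 645.6 -133.4  140.1] s 184.6 of home 184.0 lat -0.03 yaw 75.2 want 75.2
F tool [0.3 0.2 0.2] tq [ 0.09 -0.11 -0.05] k -0.0002 w 0.597
[ 645.57 -133.37  140.07] 75.19 F tool [0.3 0.2 0.2] tq [ 0.09 -0.11 -0.05]
s 184.6 plug at s=-8.4; pipe lateral in tool y (raw cam): 0.83 dang -0.8
```

View pics/w23.png

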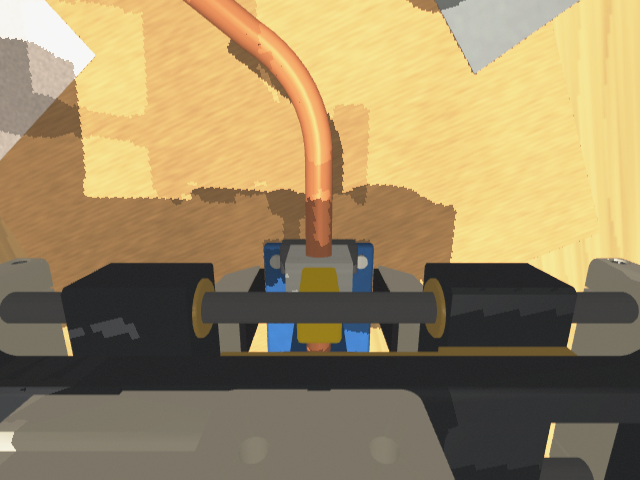

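The hand is open and the bracket hangs free at (320,300), upright between the fingers. I lift straight up, then go back along tool −x so the camera can see it.

```bash
python3 -m crank '[{"dx":0,"dy":0,"dz":-0.01,"rx":0,"ry":0,"rz":0,"hand":60},{"dx":0,"dy":0,"dz":-0.025,"rx":0,"ry":0,"rz":0,"hand":60},{"dx":0,"dy":0,"dz":-0.045,"rx":0,"ry":0,"rz":0,"hand":60},{"dx":0,"dy":0,"dz":-0.065,"rx":0,"ry":0,"rz":0,"hand":60},{"dx":0,"dy":0,"dz":-0.08,"rx":0,"ry":0,"rz":0,"hand":60},{"dx":0,"dy":0,"dz":-0.09,"rx":0,"ry":0,"rz":0,"hand":60},{"dx":0,"dy":0,"dz":-0.1,"rx":0,"ry":0,"rz":0,"hand":60},{"dx":0,"dy":0,"dz":-0.1,"rx":0,"ry":0,"rz":0,"hand":60}]'
python3 -m crank '[{"dx":-0.02,"dy":0,"dz":0,"rx":0,"ry":0,"rz":0,"hand":60},{"dx":-0.04,"dy":0,"dz":0,"rx":0,"ry":0,"rz":0,"hand":60},{"dx":-0.06,"dy":0,"dz":0,"rx":0,"ry":0,"rz":0,"hand":60},{"dx":-0.08,"dy":0,"dz":0,"rx":0,"ry":0,"rz":0,"hand":60},{"dx":-0.09,"dy":0,"dz":0,"rx":0,"ry":0,"rz":0,"hand":60},{"dx":-0.09,"dy":0,"dz":0,"rx":0,"ry":0,"rz":0,"hand":60},{"dx":-0.09,"dy":0,"dz":0,"rx":0,"ry":0,"rz":0,"hand":60},{"dx":-0.09,"dy":0,"dz":0,"rx":0,"ry":0,"rz":0,"hand":60}]'
python3 - <<'E'
from h import *
im=snap('wrist','w24'); cv2.imwrite('pics/cw24.png',cv2.resize(im['color'][60:260,230:410],None,fx=3,fy=3,interpolation=cv2.INTER_CUBIC))
im=snap('scene','s24'); cv2.imwrite('pics/cs24.png',cv2.resize(im['color'][200:300,190:310],None,fx=6,fy=6,interpolation=cv2.INTER_CUBIC))
print(get_state()['time_s'])
E
```

```text
time_s: 34.9
tool_pos: [645.8, -133.7, 240.7]
tcp_rot: [0.792, 0.61, 0.001, -0.0]
ft_force: [0.3, 0.2, 0.3]
gripper_width: 0.601
time_s: 35.9
tool_pos: [623.0, -219.9, 240.6]
tcp_rot: [0.792, 0.61, 0.001, -0.0]
ft_force: [-0.5, -0.4, 0.2]
gripper_width: 0.597
36.0
```

View pics/cw24.png

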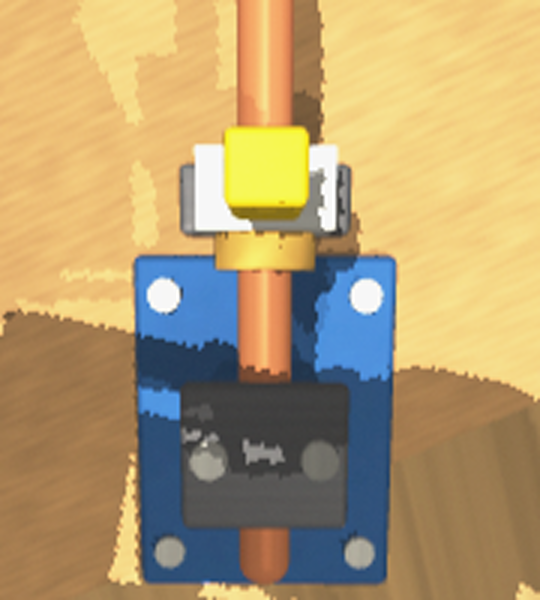

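View pics/cs24.png

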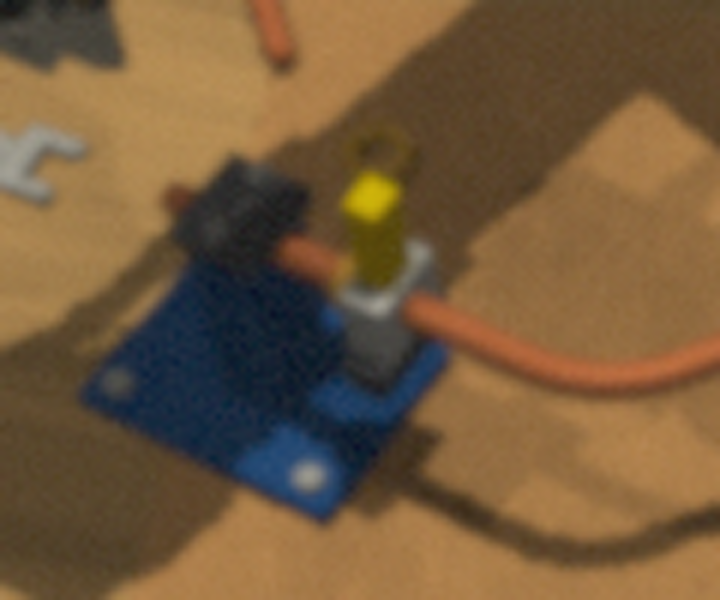

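View pics/s24.png

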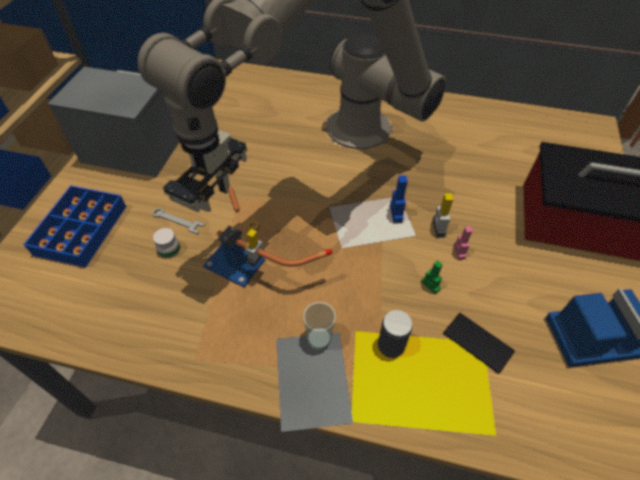

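The wrist crop shows the bracket at (265,185) touching the brass ring at (265,250) with no gap and its tab up. In the scene image every bystander is where it was. Handing in.

```bash
python3 - <<'E'
from h import *
print(get_state()['ft_force'].round(1),get_state()['joint_vel'].round(3)); sign_off()
E
```

```text
[ 0.1 -0.9  0. ] [-0.003 -0.002  0.001 -0.001 -0.001  0.001]
the job is handed in; nothing more can be done
```

I threaded the small yellow-tab bracket onto the plugged end, took it round the bend and pushed it up to the brass stop ring. I then let go and handed the job in at 36 s of the 64 allowed. `sign_off()` gives no verdict, so what follows is from my own readings.

- **Forces:** on the way round the bend nothing showed above sensor noise, about 1 N beyond the bracket's own weight. Touching the ring gave 4.8 N, and I backed that off to about 1 N before opening the hand. Force was only read at the end of each one-second move, so a brief peak in between would not have shown.
- **Last pictures:** the bracket hangs from the pipe with its tab up and no visible gap to the ring. The hand is clear, about 100 mm above, and the arm is still. By eye, the bystanders are where they started.
- **Disagreements:**
  - The wrist camera read about 0.5 mm off sideways, which I corrected.
  - The first height estimate for the tab, using the top camera, was 94 mm. Two wrist views gave 102.5 mm, which matches the drawing, and I used that.
  - Contact with the ring came about 0.5–1 mm beyond the position measured for it.
  - My first move call was refused because I left keys out of the rows; the arm did not move.

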